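# Shut and latch the machine guard gate

### The job

Shut the yellow guard gate of the small bench machine: lift the steel latch bar by its red tab, swing the gate to against its spring buffer so that the raised bar passes over the brass striker, hold it there while the bar goes fully down into the catch behind, then let go. Do it gently and by feel, for the catch is set by hand and must not be pressed hard, and leave the other things on the bench alone.

Things in the scene. Friction and masses are not known exactly. Their poses are not given: they have to be found in the camera images.
- guard: Fixed grey base (200 x 330 x 10 mm) of the machine guard, clear side screens 137 mm high. Origin at table height under the middle of the closed gate; z up, x inwards (the way the gate closes), y towards the hinge. The gate's hinge axis is vertical through (0, 130) mm of this frame; closed, the gate runs along y from there to y = -95 mm.
- gate (a joint): Swing of the yellow gate about its vertical hinge: 0 is square across the opening, positive is open (free end out along the guard's -x). Starts 0.45 to 0.85; range -0.12 to 1.2; friction about 0.1 N m. Latched it reads somewhere from -0.06 to 0.06, as the catch happens to be set. Gate 15 mm thick; its top rail is 150 mm above the table.
- latch (a joint): Tilt of the steel latch bar about its level pivot pin, square to the gate: 0 is level (it rests there by its own weight of 0.11 to 0.2 kg, in the catch too), positive is free end raised; hard stop at 0.35. Above 0.13 the bar clears the striker.
- bar_pivot (a point): The bar's pivot, on the gate, 85 mm from the hinge axis and 162 mm above the table, between two cheeks 28 mm higher than the rail. The bar (8 mm thick, 18 mm high) lies above the top rail in the gate's middle plane; its free end reaches 185 mm from the pivot, 45 mm past the gate. Axes, with the gate: z up, y to the hinge, x square to the gate, the way it closes.
- tab_grip (a point): Where to pinch the red tab standing up on the bar; moves with the bar, in whose frame it lies 115 mm from the pivot (towards the free end, -y) and 45 mm above it. Tab 10 mm thick across the gate (pinch it that way, from above), 24 mm wide along it, 54 mm above the bar; the point is in its middle plane, 18 mm below its top. Axes, bar level: as bar_pivot.
- buffer_face (a point): Front of the black rubber spring buffer behind the gate, 190 mm from the hinge, 140 mm above the table, on a blue column. It meets the gate at gate = 0.10 with about 1.2 N, rises by 0.2 N per mm to about 3 to 7 N where the gate latches, and throws the gate open again if it is let go before the bar is down in the gap.
- post: Fixed blue post 112 mm high at the gate's free end; origin at its foot, (0, -120) mm of the guard, axes as the guard. Carries the catch, 30 mm long along y. Going along x: a brass striker 24 mm thick, top 171 mm above the table (18 mm above the level bar's underside), a 12 mm gap for the 8 mm bar, a dark steel back wall 220 mm high that stops the raised bar.
- catch_nominal (a point): Middle of the catch's gap as drawn (x = 0, y = 0 of the post, 171 mm above the table). The real catch sits on slotted screws, off by up to 12 mm either way along x; this is not measured: feel for the back wall with a light push, or look. More than 12 N on the post or catch is forcing it.
- mould: Bystander: dark steel mould block 50 x 36 x 30 mm lying on the guard's base behind the gate.
- wrench: Bystander: steel wrench 160 mm long on the table in front of the post, to the robot's right.
- screwdriver: Bystander: screwdriver 180 mm long on the table to the left.
- spraycan: Bystander: spray can 54 mm across, 170 mm high.
- oiler: Bystander: amber oil bottle 60 mm across, 130 mm high, red cap.
- paste: Bystander: white jar 64 mm across, 70 mm high, orange cap.
- tin: Bystander: open aluminium tin 70 mm across, 70 mm high.

How it is judged:
On the way, in this order (a step that is already met when the one before it is completed fails the run):
1. the latch bar is raised clear of the striker's height while the gate is still open (value of joint latch above 0.1 rad and value of joint gate above 0.08 rad), for 0.1 s.
2. the gate is swung to with the bar still raised over the striker (value of joint latch above 0.1 rad and value of joint gate below 0.07 rad), for 0.05 s.
At the end, for the whole second after the job is handed in: The gate is shut (gate joint between -0.075 and 0.07 rad) with the latch bar down in the catch behind the striker (latch joint below 0.04 rad), both at rest (below 0.05 rad/s) after letting go (value of joint latch below 0.04 rad and value of joint gate between -0.075 and 0.07 rad and velocity of joint gate between -0.05 and 0.05 rad/s and velocity of joint latch below 0.05 rad/s); the robot touches nothing.
It fails at once if the post or its catch is forced: more than 12 N on it (contact force between post and anything else above 12 N).
It fails at once if a bystander is moved by more than 20 mm (distance of any of mould, wrench, screwdriver, spraycan, oiler, paste, tin from where it was at the start of the episode above 0.02 m).
It also fails if it takes over 54 s, if anything falls off the work surface, if the arm or the gripper's body presses on something with over 40 N, if the wrist force passes 120 N, or if a joint passes its speed limit or range.

### The arm

A 6-joint arm with a two-finger parallel gripper is mounted at the origin on the work surface. World frame = base frame: x ahead of the robot, y to its left, z up, the work surface at z = 0. Lengths are in m, angles in rad, forces in N, time in s.
With the tool pointing down it reaches from about 0.35 to 0.95 m from the base axis. Payload 17.4 kg.
Tool frame: the origin (TCP) lies between the finger pads; the fingertips stand 8 mm ahead of it and the grasp point (between the pads) lies 11 mm behind it; z points along the fingers, y is the direction in which the jaws open and shut (so a half turn about z gives the same grasp; the last joint's range is limited). The gripper opens to 93 mm and grips with 3 to 60 N. Pads are 15 mm wide; open, the fingers measure 128 mm over their backs; the gripper's body (75 mm by 188 mm) begins 65 mm behind the grasp point.
Start: joints at [1.148, 0.116, 1.442, -0, 1.584, -0.038], TCP at [0.253, 0.626, 0.201] pointing down, gripper open.
Joint ranges: [-2.83, 2.83], [-0.83, 2.19], [0.07, 2.5], [-1.14, 4.28], [0.01, 3], [-2.97, 2.97]. Speed limits (rad/s): [1.89, 1.89, 2.22, 3.14, 3.14, 3.14].

### API

Orientations are given as a rotation vector (axis times angle).
In Python, from plant import arm gives the robot as it stands.
- The arm moves only by the tool send_rows, never from a script. Its argument "plan" is a list of rows, each an object of numbers: "tx", "ty", "tz": the shift along the tool's x, y, z in mm; "wx", "wy", "wz": the turn, a rotation vector about the tool's x, y, z in rad; "claw": the gripper command: -1 is fully open, 1 is shut, values between are in proportion. In form: [{"tx": .., "ty": .., "tz": .., "wx": .., "wy": .., "wz": .., "claw": ..}, ...]. A call has 1 to 5 rows; each row is the pose to reach, as a shift and turn from the pose measured when the call began, along the tool's axes at that moment; what a row does not reach only later rows make up. A row lasts 1/12 s, in which the tool goes at most 41.7 mm and 7.16 degrees, less where a joint would pass 70% of its speed; a pose out of reach is approached as far as the arm can. A call with a gripper value outside its range is refused whole. The fingers move at their own pace and stop on an object; "grip_force" is the grip in N (left out, the last holds). Time passes only in rows, so rows that repeat a pose let the fingers close. It gives the time, the measured TCP pose, the force and the opening at its end, in the units of the state.
- arm.read_state(): the state, without advancing time (a new reading comes with each control period).
- arm.snapshot(name): name is "scene" or "top"; returns a dict with "img" (384x512x3 uint8, red, green, blue), "fov_y" (degrees; the focal length in pixels is half the picture's height over the tangent of half this angle, whatever the lens; pixels are square), "cx", "cy" (the principal point, pixels), "rvec" (rotation vector, rad) and "tvec" (3), from world to camera coordinates, as OpenCV has them. Camera axes: x right, y down, z forward; pixel columns grow to the right and rows downward; lengths in m; the calibration is good to about 2 mm. A picture is of the moment at which its call begins. There is no depth.
- arm.hand_in(): hands the job in, once; it reports no verdict.
The state is a dict: "time_s": time; "joint_pos": joint angles; "joint_velocities": joint speeds; "joint_efforts": joint torques, N m; "ee_pos": TCP position; "eef_rot": TCP orientation; "wrist_force": force on the tool from outside, world axes, zero at the start; "moment": the same for the moment, N m; "opening": opening from 0.0 (shut) to 1.0 (fully open).
Only numpy, scipy, OpenCV 4.12 (cv2) and the standard library are available. Lean on these libraries where they do the work, as an engineer would, in place of code of your own. Each camera call takes 0.05 s, during which the arm holds its last target.

## Working session

There is one attempt and no reset: what is moved stays moved. The work goes in short steps, Python scripts to look and compute and a tool call to move; the robot and the scene stay as the last step left them, time stands still between calls to the robot, and variables do not carry over. Pictures are saved under pics/ and viewed, and the job is handed in when it is done.

Besides the shell and the picture viewer there is one more tool, called after "Request:" by a JSON object that holds its "fn" and its "kwargs". send_rows: Moves the arm, as the interface text tells. Its arguments: {"type":"object","properties":{"plan":{"type":"array"},"grip_force":{"type":"number"}},"required":["plan"]}

```bash
ls; mkdir -p pics; python3 - <<'E'
from plant import arm
import cv2
for n in("scene","top"):
    s=arm.snapshot(n); cv2.imwrite(f"pics/{n}0.png",s["img"][:,:,::-1]); print(n,{k:v for k,v in s.items() if k!="img"})
print(arm.read_state())
E
```

```text
pics
scene {'fov_y': 55.20000300323829, 'cx': 254.98871717178127, 'cy': 197.0922496874329, 'rvec': array([ 1.47922123,  2.37062739, -0.61812537]), 'tvec': array([ 0.22529404, -0.37109826,  1.38830977])}
top {'fov_y': 49.94471392944939, 'cx': 254.00526470772036, 'cy': 190.45674882666512, 'rvec': array([ 2.17809756, -2.1670847 ,  0.0999495 ]), 'tvec': array([-3.91018161e-04,  5.95481239e-01,  1.40373122e+00])}
{'time_s': 0.1, 'joint_pos': array([ 1.14822099e+00,  1.16450668e-01,  1.44219276e+00, -1.71798438e-05,
        1.58400495e+00, -3.77754055e-02]), 'joint_velocities': array([-1.06278187e-03, -8.81151225e-05, -2.79201942e-03,  5.52984858e-04,
        2.66734696e-03,  6.18327301e-04]), 'joint_efforts': array([ 2.79798274e-03, -7.22885084e+01, -6.23867369e+01,  7.82633806e-02,
        2.28268228e-02, -6.48446417e-05]), 'ee_pos': array([0.25329261, 0.6254567 , 0.20017403]), 'eef_rot': array([-6.00677433e-01, -3.08340399e+00,  1.62062995e-03]), 'wrist_force': array([ 0.18591665, -0.63478356, -0.26941454]), 'moment': array([-0.03596016,  0.00194109,  0.02473437]), 'opening': 1.0009734635097953}
```

View pics/scene0.png

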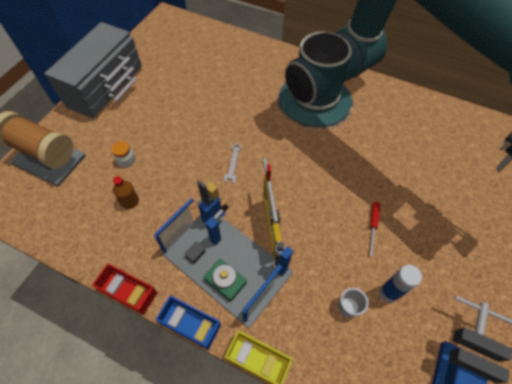

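View pics/top0.png

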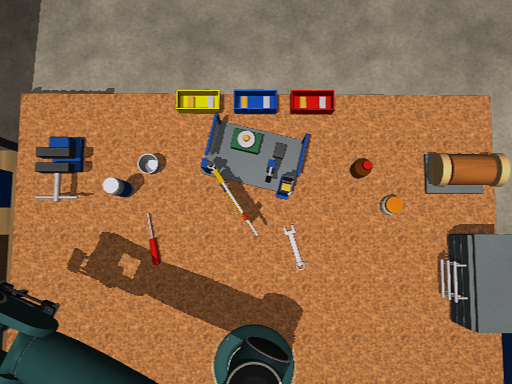

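The top view shows the guard at about (255,155), the gate from the hinge at (212,168) to the bar end at (257,235), the red tab near (246,217), and the catch at (287,186). I'll zoom in.

```bash
cat > h.py <<'E'
import numpy as np, cv2
from plant import arm
def cam(s):
    R,_=cv2.Rodrigues(s["rvec"]); f=s["img"].shape[0]/2/np.tan(np.radians(s["fov_y"])/2)
    return R,np.array(s["tvec"]),f,s["cx"],s["cy"]
def onz(s,u,v,z):
    R,t,f,cx,cy=cam(s); c=-R.T@t; d=R.T@np.array([(u-cx)/f,(v-cy)/f,1]); return c+d*(z-c[2])/d[2]
def proj(s,p):
    R,t,f,cx,cy=cam(s); q=R@np.asarray(p)+t; return np.array([cx+f*q[0]/q[2],cy+f*q[1]/q[2]])
def crop(s,name,u0,v0,w,h,k):
    im=s["img"][v0:v0+h,u0:u0+w,::-1]; cv2.imwrite(name,cv2.resize(im,None,fx=k,fy=k,interpolation=cv2.INTER_CUBIC))
E
python3 - <<'E'
from h import *
s=arm.snapshot("scene"); t=arm.snapshot("top")
crop(s,"pics/sc1.png",150,150,160,120,5); crop(t,"pics/tc1.png",190,100,130,150,4)
for n,i in(("s",s),("t",t)):
    hsv=cv2.cvtColor(i["img"],cv2.COLOR_RGB2HSV)
    R,tt,*_=cam(i); print(n,"cam",-R.T@tt)
    for c,lo,hi in(("red",(0,170,120),(6,255,255)),("red2",(174,170,120),(180,255,255)),("yel",(22,150,120),(32,255,255)),("blue",(105,130,50),(120,255,255))):
        m=cv2.inRange(hsv,lo,hi); k,l,st,ce=cv2.connectedComponentsWithStats(m)
        for a,b in zip(st[1:],ce[1:]):
            if a[4]>5: print(n,c,a,b.round(1))
E
```

```text
s cam [1.00947988 0.22908043 1.02193339]
s red [268 165   3   6  16] [268.9 167.8]
s red [113 176   9   8  57] [117.1 179.5]
s red [372 205   8  23 138] [375.2 216.2]
s red [ 93 264  60  46 654] [123.6 289. ]
s yel [273 223   8  19 104] [276.3 231.8]
s yel [130 287  12  16  58] [135.5 294.7]
s yel [ 224  330   69   54 1470] [259.7 359. ]
s blue [   0    0  155  103 6356] [62.1 26.1]
s blue [200 199  20  45 501] [210.8 218.9]
s blue [156 200  36  52 133] [170.2 223. ]
s blue [243 248  49  73 424] [271.2 276.7]
s blue [385 285  18  14 127] [393.6 292.8]
s blue [ 157  297   62   51 1143] [187.5 321.1]
s blue [434 343  23  41 428] [443.5 363.5]
s blue [452 366  34  18 414] [466.9 376.6]
t cam [ 4.61571407e-01 -1.87327503e-04  1.45327602e+00]
t red [291  90  43   1  43] [312.  90.]
t red [290  92  45  18 407] [311.7 102.6]
t red [363 161   9   8  60] [367.  164.5]
t red [243 213   5   7  17] [244.7 215.9]
t red [149 239  10  25 125] [153.4 249.3]
t yel [176  89  44  20 496] [197.2  99.7]
t yel [180 113  13   1  13] [186. 113.]
t yel [244 137   4   3   9] [245.3 138.3]
t yel [213 169  11  14  61] [217.9 175.8]
t yel [281 184  10   7  49] [285.6 187.2]
t blue [234  90  43  24 785] [255.4 101.9]
t blue [205 113  13  42 118] [211.1 133.3]
t blue [296 134  13  42 130] [302.1 154.2]
t blue [ 49 137  21  11 205] [ 59.4 141.6]
t blue [ 53 138  29  33 289] [ 73.4 155.7]
t blue [201 158   7  10  52] [204.1 162.7]
t blue [267 160  10   9  60] [271.8 163.5]
t blue [205 170   5   4   7] [206.9 171.6]
t blue [276 174  12  25  81] [281.1 190.2]
t blue [502 333  10   1  10] [506.5 333. ]
```

View pics/sc1.png

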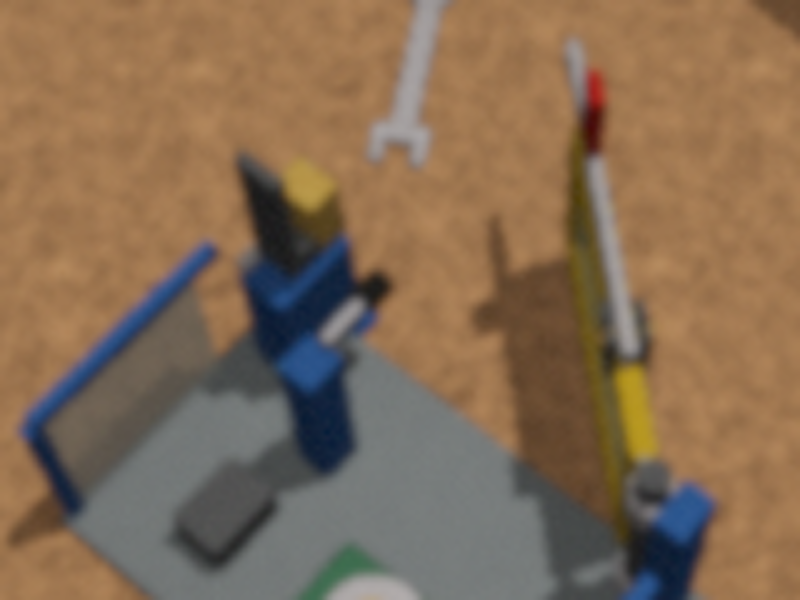

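View pics/tc1.png

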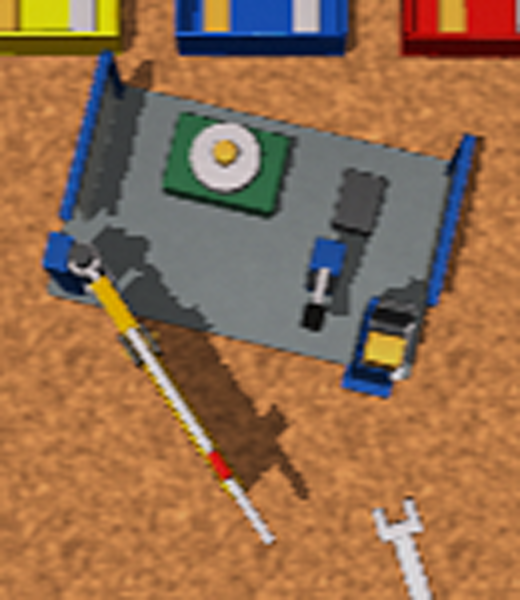

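```bash
python3 - <<'E'
from h import *
s=arm.snapshot("scene"); t=arm.snapshot("top")
def tri(a,b):
    A=[];c=[]
    for S,(u,v) in((s,a),(t,b)):
        R,T,f,cx,cy=cam(S); d=R.T@np.array([(u-cx)/f,(v-cy)/f,1]); d/=np.linalg.norm(d); P=np.eye(3)-np.outer(d,d); A.append(P); c.append(P@(-R.T@T))
    x=np.linalg.solve(sum(A),sum(c)); return x.round(4),(proj(s,x)-a).round(1),(proj(t,x)-b).round(1)
S=lambda u,v:np.array((150+u/5-.4,150+v/5-.4)); T=lambda u,v:np.array((190+u/4-.4,100+v/4-.4))
print("tip",tri(S(574,42),T(270,541)), onz(t,*T(270,541),.171))
print("tabtop",tri(S(596,74),T(217,463)))
red=np.array([244.7,215.9]); print("red z.225",onz(t,*red,.225))
print("knob",tri(S(652,470),T(82,260)))
print("pivot",onz(t,*T(143,338),.171))
print("striker",onz(t,*T(385,348),.171)); print("stk scene",onz(s,*S(310,180),.171))
for p in((50,292),(345,365),(148,88),(450,158)): print("base",onz(t,*T(*p),.01))
E
```

```text
tip (array([ 0.4439, -0.0074,  0.1692]), array([-0.2, -0. ]), array([-0.2,  0.1])) [ 0.4441833  -0.00793474  0.171     ]
tabtop (array([0.5022, 0.0313, 0.2375]), array([0.2, 0. ]), array([ 0.2, -0.1]))
red z.225 [0.50078796 0.02953327 0.225     ]
knob (array([0.6632, 0.1401, 0.1709]), array([0.3, 0. ]), array([ 0.2, -0.1]))
pivot [0.60156198 0.09210551 0.171     ]
striker [ 0.59464171 -0.09715145  0.171     ]
stk scene [ 0.59120898 -0.09567001  0.171     ]
base [0.65957656 0.18627967 0.01      ]
base [ 0.59615355 -0.07414245  0.01      ]
base [0.84375272 0.10184197 0.01      ]
base [ 0.78150609 -0.16747884  0.01      ]
```

Checks agree: the hinge to bar tip comes out at 265 mm (270 expected), and the red tab lies on the bar line. That gives a gate angle of about 0.74 and a guard yaw of about -0.23. By sight the catch sits roughly +6 mm along x. Next I'll go to above the tab.

```bash
cat >> h.py <<'E'
from scipy.spatial.transform import Rotation as Ro
H=np.array([0.663,0.140]); TH=-0.232
def frame(g):  # gate axes in world at gate angle g (u: to hinge, n: closing normal)
    a=TH-g; return np.array([-np.sin(a),np.cos(a)]),np.array([np.cos(a),np.sin(a)])
def tabpose(g,l,dz=0,slip=0):
    # TCP pose with grasp point on tab_grip at gate g, latch l, raised along tool by dz (m)
    u,n=frame(g); u3=np.r_[u,0];n3=np.r_[n,0];z3=np.array([0,0,1.])
    # bar axes: ub (to hinge), zb; free end raised -> -u goes up
    ub=u3*np.cos(l)-z3*np.sin(l); zb=z3*np.cos(l)+u3*np.sin(l)
    P=np.r_[H-u*.085,.162]-ub*.115+zb*.045
    R=np.column_stack([ub,n3,-zb])
    return P-zb*(.011-dz),R
def rel(p,R,st=None):
    st=st or arm.read_state(); R0=Ro.from_rotvec(st["eef_rot"]).as_matrix()
    return (R0.T@(p-st["ee_pos"])*1000).round(1),Ro.from_matrix(R0.T@R).as_rotvec().round(3)
def show():
    st=arm.read_state(); print({k:np.round(st[k],4) for k in("time_s","ee_pos","eef_rot","wrist_force","moment","opening","joint_pos")}); return st
E
python3 - <<'E'
from h import *
show(); p,R=tabpose(.744,0,.09); print(p,rel(p,R))
E
```

```text
{'time_s': np.float64(0.3), 'ee_pos': array([0.2534, 0.6256, 0.2006]), 'eef_rot': array([-6.0080e-01, -3.0836e+00,  5.0000e-04]), 'wrist_force': array([-0.3486,  0.6361,  0.8417]), 'moment': array([0.0387, 0.0277, 0.0405]), 'opening': np.float64(0.9992), 'joint_pos': array([ 1.1482,  0.1161,  1.4418, -0.    ,  1.584 , -0.0377])}
[0.49734747 0.02793199 0.286     ] (array([-450.5, -462.4,  -85.2]), array([-0.   ,  0.   ,  2.162]))
```

Request:
{"fn": "send_rows", "kwargs": {"plan": [{"tx":0,"ty":0,"tz":-40,"wz":0.1,"claw":-1},{"tx":-30,"ty":-30,"tz":-80,"wz":0.22,"claw":-1},{"tx":-60,"ty":-60,"tz":-90,"wz":0.34,"claw":-1},{"tx":-90,"ty":-90,"tz":-90,"wz":0.46,"claw":-1},{"tx":-118,"ty":-121,"tz":-90,"wz":0.58,"claw":-1}]}}

```text
$.plan[0]: bad value
```

```bash
python3 - <<'E'
from h import *
show(); p,R=tabpose(.744,0,.09); print(p,rel(p,R))
E
```

```text
{'time_s': np.float64(0.3), 'ee_pos': array([0.2534, 0.6256, 0.2006]), 'eef_rot': array([-6.0080e-01, -3.0836e+00,  5.0000e-04]), 'wrist_force': array([-0.3486,  0.6361,  0.8417]), 'moment': array([0.0387, 0.0277, 0.0405]), 'opening': np.float64(0.9992), 'joint_pos': array([ 1.1482,  0.1161,  1.4418, -0.    ,  1.584 , -0.0377])}
[0.49734747 0.02793199 0.286     ] (array([-450.5, -462.4,  -85.2]), array([-0.   ,  0.   ,  2.162]))
```

All keys must be present.

Request:
{"fn": "send_rows", "kwargs": {"plan": [{"tx":0,"ty":0,"tz":-40,"wx":0,"wy":0,"wz":0.1,"claw":-1},{"tx":-30,"ty":-30,"tz":-80,"wx":0,"wy":0,"wz":0.22,"claw":-1},{"tx":-60,"ty":-60,"tz":-90,"wx":0,"wy":0,"wz":0.34,"claw":-1},{"tx":-90,"ty":-90,"tz":-90,"wx":0,"wy":0,"wz":0.46,"claw":-1},{"tx":-118,"ty":-121,"tz":-90,"wx":0,"wy":0,"wz":0.58,"claw":-1}]}}

```text
time_s: 0.72
ee_pos: [0.3117, 0.4838, 0.2916]
eef_rot: [1.464, 2.779, 0.002]
wrist_force: [1.5, -0.8, 0.2]
opening: 0.996
```

```bash
python3 - <<'E'
from h import *
show(); p,R=tabpose(.744,0,.09); print(p,rel(p,R))
E
```

```text
{'time_s': np.float64(0.7167), 'ee_pos': array([0.3117, 0.4838, 0.2916]), 'eef_rot': array([1.4642e+00, 2.7791e+00, 2.5000e-03]), 'wrist_force': array([ 1.515 , -0.7666,  0.2085]), 'moment': array([-0.0949,  0.0006,  0.0476]), 'opening': np.float64(0.9959), 'joint_pos': array([ 9.5420e-01, -1.1110e-01,  1.5238e+00, -2.0000e-04,  1.7273e+00,
        3.5320e-01])}
[0.49734747 0.02793199 0.286     ] (array([-481. , -104.6,    5.2]), array([ 1.000e-03, -2.000e-03,  1.577e+00]))
```

Request:
{"fn": "send_rows", "kwargs": {"plan": [{"tx":-38,"ty":-10,"tz":0,"wx":0,"wy":0,"wz":0.12,"claw":-1},{"tx":-77,"ty":-18,"tz":0,"wx":0,"wy":0,"wz":0.24,"claw":-1},{"tx":-116,"ty":-26,"tz":0,"wx":0,"wy":0,"wz":0.36,"claw":-1},{"tx":-155,"ty":-34,"tz":0,"wx":0,"wy":0,"wz":0.48,"claw":-1},{"tx":-194,"ty":-42,"tz":0,"wx":0,"wy":0,"wz":0.6,"claw":-1}]}}

```text
time_s: 1.13
ee_pos: [0.3869, 0.2982, 0.2916]
eef_rot: [2.227, 2.216, 0.003]
wrist_force: [0.7, 0.6, -0.1]
opening: 0.995
```

```bash
python3 - <<'E'
from h import *
show(); p,R=tabpose(.744,0,.09); print(p,rel(p,R))
E
```

```text
{'time_s': np.float64(1.1333), 'ee_pos': array([0.3869, 0.2982, 0.2916]), 'eef_rot': array([2.2266, 2.2162, 0.0035]), 'wrist_force': array([ 0.6894,  0.5711, -0.1046]), 'moment': array([-0.0811, -0.0073, -0.0098]), 'opening': np.float64(0.9954), 'joint_pos': array([ 6.0420e-01, -3.0370e-01,  1.6873e+00,  4.0000e-04,  1.7558e+00,
        6.0890e-01])}
[0.49734747 0.02793199 0.286     ] (array([-269.8,  111.7,    5.3]), array([ 0.001, -0.002,  0.971]))
```

Request:
{"fn": "send_rows", "kwargs": {"plan": [{"tx":-38,"ty":16,"tz":0,"wx":0,"wy":0,"wz":0.12,"claw":-1},{"tx":-76,"ty":31,"tz":0,"wx":0,"wy":0,"wz":0.24,"claw":-1},{"tx":-114,"ty":47,"tz":0,"wx":0,"wy":0,"wz":0.36,"claw":-1},{"tx":-152,"ty":63,"tz":0,"wx":0,"wy":0,"wz":0.48,"claw":-1},{"tx":-190,"ty":79,"tz":0,"wx":0,"wy":0,"wz":0.6,"claw":-1}]}}

```text
time_s: 1.55
ee_pos: [0.4652, 0.1058, 0.2917]
eef_rot: [-2.786, -1.451, -0.005]
wrist_force: [1.3, 1.5, 0.8]
opening: 1.002
```

```bash
python3 - <<'E'
from h import *
show(); p,R=tabpose(.744,0,.09); print(p,rel(p,R))
E
```

```text
{'time_s': np.float64(1.55), 'ee_pos': array([0.4652, 0.1058, 0.2917]), 'eef_rot': array([-2.786 , -1.451 , -0.0046]), 'wrist_force': array([1.2672, 1.4839, 0.824 ]), 'moment': array([-0.0334,  0.1031, -0.014 ]), 'opening': np.float64(1.0019), 'joint_pos': array([ 1.6930e-01, -3.2980e-01,  1.7071e+00,  1.3000e-03,  1.7615e+00,
        7.8000e-01])}
[0.49734747 0.02793199 0.286     ] (array([-45.4,  71. ,   5.7]), array([ 0.   , -0.003,  0.366]))
```

Request:
{"fn": "send_rows", "kwargs": {"plan": [{"tx":-15,"ty":24,"tz":2,"wx":0,"wy":0,"wz":0.12,"claw":-1},{"tx":-30,"ty":47,"tz":4,"wx":0,"wy":0,"wz":0.24,"claw":-1},{"tx":-45,"ty":71,"tz":6,"wx":0,"wy":-0.003,"wz":0.366,"claw":-1},{"tx":-45,"ty":71,"tz":6,"wx":0,"wy":-0.003,"wz":0.366,"claw":-0.5},{"tx":-45,"ty":71,"tz":6,"wx":0,"wy":-0.003,"wz":0.366,"claw":-0.3}]}}

```text
time_s: 1.97
ee_pos: [0.4978, 0.0272, 0.2853]
eef_rot: [3.005, 0.917, -0.001]
wrist_force: [-1.1, 0.4, -0.2]
opening: 0.903
```

```bash
python3 - <<'E'
from h import *
show(); p,R=tabpose(.744,0,.0); print(p,rel(p,R))
t=arm.snapshot("top"); crop(t,"pics/tc2.png",190,100,130,150,4)
s=arm.snapshot("scene"); crop(s,"pics/sc2.png",150,120,200,150,4)
E
```

```text
{'time_s': np.float64(1.9667), 'ee_pos': array([0.4978, 0.0272, 0.2853]), 'eef_rot': array([ 3.0046e+00,  9.1700e-01, -8.0000e-04]), 'wrist_force': array([-1.0753,  0.409 , -0.2275]), 'moment': array([-0.0938,  0.1476, -0.0418]), 'opening': np.float64(0.9033), 'joint_pos': array([ 3.7000e-03, -2.8010e-01,  1.6787e+00, -3.0000e-04,  1.7434e+00,
        9.8200e-01])}
[0.49734747 0.02793199 0.196     ] (array([ 0.1, -0.8, 89.3]), array([ 0.   ,  0.001, -0.002]))
```

View pics/sc2.png

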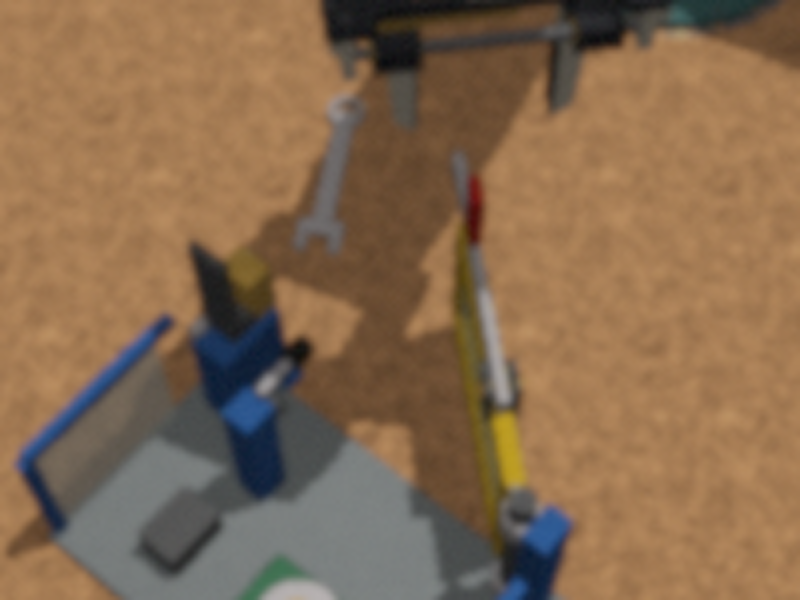

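View pics/tc2.png

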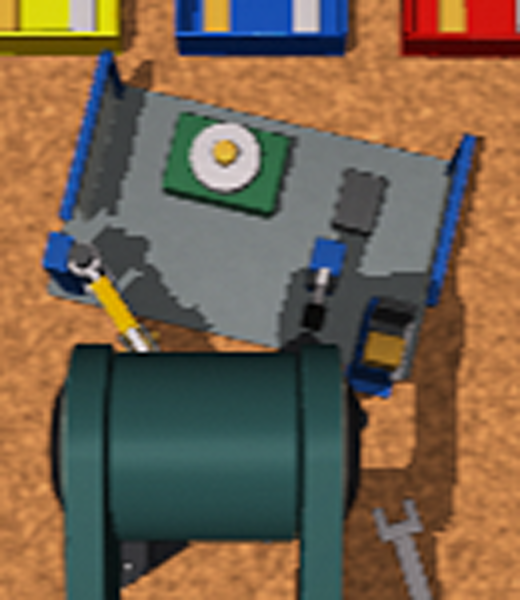

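The fingers straddle the tab: finger tips at (405,120) and (560,105), tab at (475,200). Going down.

Request:
{"fn": "send_rows", "kwargs": {"plan": [{"tx":0,"ty":0,"tz":30,"wx":0,"wy":0,"wz":0,"claw":-0.3},{"tx":0,"ty":0,"tz":60,"wx":0,"wy":0,"wz":0,"claw":-0.4},{"tx":0,"ty":0,"tz":80,"wx":0,"wy":0,"wz":0,"claw":-0.4},{"tx":0,"ty":0,"tz":88,"wx":0,"wy":0,"wz":0,"claw":-0.4},{"tx":0,"ty":0,"tz":88,"wx":0,"wy":0,"wz":0,"claw":-0.4}]}}

```text
time_s: 2.48
ee_pos: [0.4967, 0.0294, 0.1965]
eef_rot: [-3.002, -0.925, 0.003]
wrist_force: [-0.1, -0.2, 0.4]
opening: 0.696
```

```bash
python3 - <<'E'
from h import *
show(); p,R=tabpose(.744,0,.0); print(p,rel(p,R))
s=arm.snapshot("scene"); crop(s,"pics/sc3.png",210,120,120,90,6)
E
```

```text
{'time_s': np.float64(2.4833), 'ee_pos': array([0.4967, 0.0294, 0.1965]), 'eef_rot': array([-3.0017e+00, -9.2530e-01,  2.6000e-03]), 'wrist_force': array([-0.0756, -0.1828,  0.355 ]), 'moment': array([-0.0694,  0.152 ,  0.0045]), 'opening': np.float64(0.6962), 'joint_pos': array([ 0.008 , -0.2753,  1.8171, -0.    ,  1.6015,  0.9807])}
[0.49734747 0.02793199 0.196     ] (array([-0.3,  1.6,  0.5]), array([-0.001,  0.001,  0.003]))
```

View pics/sc3.png

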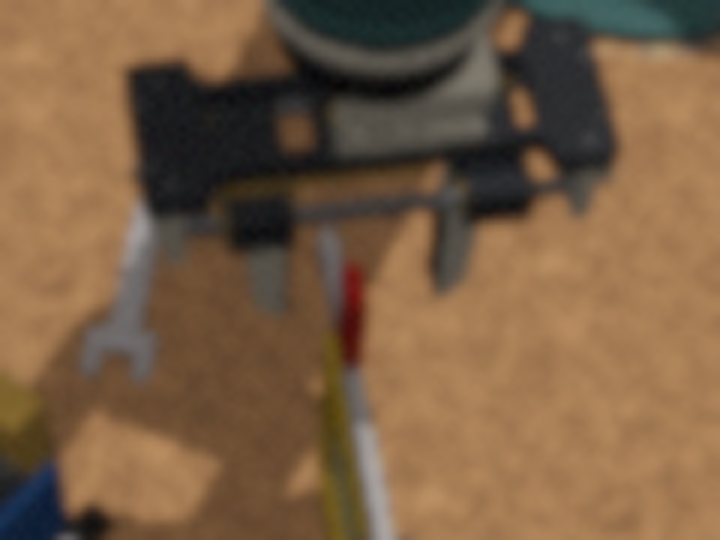

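```bash
python3 - <<'E'
from h import *
s=arm.snapshot("scene"); st=arm.read_state()
R=Ro.from_rotvec(st["eef_rot"]).as_matrix(); p=st["ee_pos"]
P=lambda q:((proj(s,q)-[210,120]+.4)*6).round(0)
print("tip mid",P(p+R[:,2]*.008)); 
for y in(.0325,-.0325,.05,-.05):print(y,P(p+R@[0,y,.008]))
u,n=frame(.744)
for z in(.171,.225):
  for d in(.188,.212): print("tab",z,d,P(np.r_[H-u*d,z]))
hsv=cv2.cvtColor(s["img"],cv2.COLOR_RGB2HSV); m=cv2.inRange(hsv,(0,150,80),(8,255,255))|cv2.inRange(hsv,(172,150,80),(180,255,255)); m[:,:260]=0;m[:,280:]=0;m[:150]=0;m[190:]=0
v,x=np.nonzero(m); print("red",(x.mean()-210+.4)*6,(v.mean()-120+.4)*6,(x.min()-210)*6,(x.max()-209)*6,(v.min()-120)*6,(v.max()-119)*6)
E
```

```text
tip mid [352. 318.]
0.0325 [280. 327.]
-0.0325 [423. 310.]
0.05 [242. 331.]
-0.05 [461. 306.]
tab 0.171 0.188 [352. 363.]
tab 0.171 0.212 [344. 319.]
tab 0.225 0.188 [357. 297.]
tab 0.225 0.212 [348. 252.]
red 355.4625 302.4 342 366 264 366
```

Request:
{"fn": "send_rows", "kwargs": {"plan": [{"tx":4,"ty":1,"tz":0,"wx":0,"wy":0,"wz":0,"claw":-0.2},{"tx":4,"ty":1,"tz":0,"wx":0,"wy":0,"wz":0,"claw":0},{"tx":4,"ty":1,"tz":0,"wx":0,"wy":0,"wz":0,"claw":0.2},{"tx":4,"ty":1,"tz":0,"wx":0,"wy":0,"wz":0,"claw":0.35},{"tx":4,"ty":1,"tz":0,"wx":0,"wy":0,"wz":0,"claw":0.5}], "grip_force": 12}}

```text
time_s: 3.0
ee_pos: [0.5017, 0.0305, 0.1995]
eef_rot: [3.002, 0.924, 0.003]
wrist_force: [-0.6, 0.6, 0.3]
opening: 0.388
```

```bash
sed -i 's/^H=.*/H=np.array([0.666,0.142]); TH=-0.232/' h.py; python3 - <<'E'
from h import *
show(); p,R=tabpose(.744,0,.0); print(p,rel(p,R))
s=arm.snapshot("scene"); crop(s,"pics/sc4.png",210,120,120,90,6)
E
```

```text
{'time_s': np.float64(3.0), 'ee_pos': array([0.5017, 0.0305, 0.1995]), 'eef_rot': array([3.0019e+00, 9.2410e-01, 3.0000e-03]), 'wrist_force': array([-0.6314,  0.6307,  0.272 ]), 'moment': array([-0.0013,  0.1692,  0.0297]), 'opening': np.float64(0.388), 'joint_pos': array([ 1.0100e-02, -2.6700e-01,  1.8056e+00, -1.0000e-04,  1.6010e+00,
        9.8360e-01])}
[0.50034747 0.02993199 0.196     ] (array([-1.4, -0.2,  3.5]), array([ 0.001, -0.002,  0.002]))
```

View pics/sc4.png

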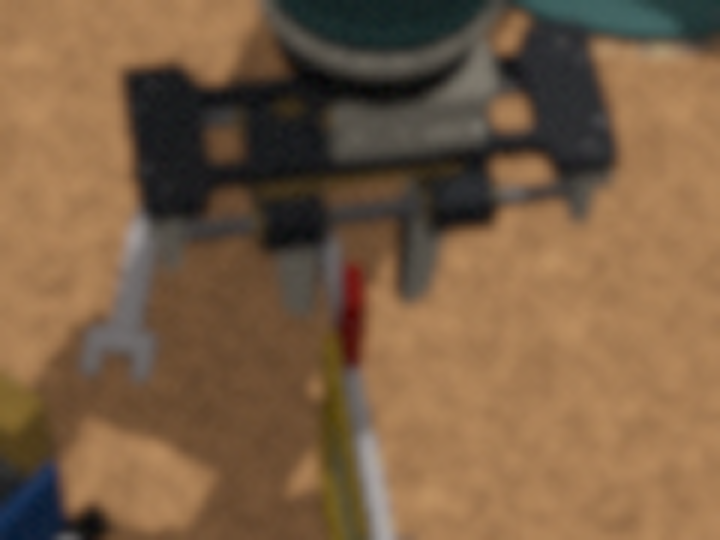

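```bash
python3 - <<'E'
from h import *
s=arm.snapshot("scene"); st=arm.read_state()
R=Ro.from_rotvec(st["eef_rot"]).as_matrix(); p=st["ee_pos"]; print(p,st["opening"])
P=lambda q:((proj(s,q)-[210,120]+.4)*6).round(0)
o=st["opening"]*.0465
for x in(-.0075,.0075):
  for y in(o,o+.01,-o,-o-.01):
    print(x,round(y,4),P(p+R@[x,y,.008]),P(p+R@[x,y,-.03]))
Rh=Ro.from_rotvec([3.0046,.917,-.0008]).as_matrix(); ph=np.array([.4978,.0272,.2853])
for y in(.042,-.042): print("hover",((proj(s,ph+Rh@[.0075,y,.008])-[150,120])*4).round(0))
im=s["img"][145:185,252:288].astype(int)
c=cv2.resize(s["img"][140:190,245:295,::-1],None,fx=12,fy=12,interpolation=cv2.INTER_NEAREST); cv2.imwrite("pics/sc5.png",c)
E
```

```text
[0.5015923  0.0305167  0.19930143] 0.3052695211921964
-0.0075 0.0142 [317. 316.] [320. 267.]
-0.0075 0.0242 [295. 318.] [297. 270.]
-0.0075 -0.0142 [379. 309.] [384. 260.]
-0.0075 -0.0242 [401. 306.] [406. 258.]
0.0075 0.0142 [322. 343.] [325. 296.]
0.0075 0.0242 [300. 346.] [302. 298.]
0.0075 -0.0142 [385. 336.] [390. 288.]
0.0075 -0.0242 [407. 334.] [412. 286.]
hover [411. 151.]
hover [544. 136.]
```

View pics/sc5.png

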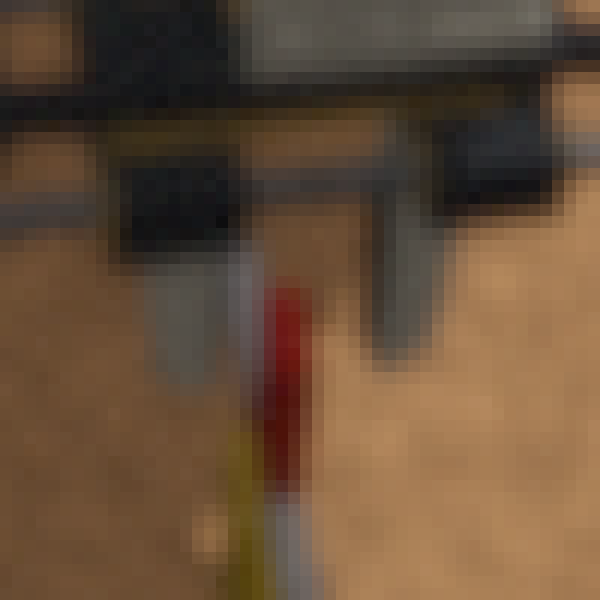

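```bash
python3 - <<'E'
from h import *
t=arm.snapshot("top")
p0=np.array([.2534,.6256,.2006]);R0=Ro.from_rotvec([-.6008,-3.0836,.0005]).as_matrix()
for y in(.047,.06,-.047,-.06):
  print(y,proj(t,p0+R0@[0,y,.008]).round(1),proj(t,p0+R0@[0,y,-.06]).round(1))
print("body corners",[proj(t,p0+R0@[x,y,-.076]).round(0) for x in(-.0375,.0375) for y in(-.094,.094)])
im=cv2.imread("pics/top0.png")[270:384,0:130]; cv2.imwrite("pics/t6.png",cv2.resize(im,None,fx=5,fy=5,interpolation=cv2.INTER_CUBIC))
E
```

```text
0.047 [ 31.5 291.7] [ 18.6 295.3]
0.06 [ 27.6 290.1] [ 14.5 293.6]
-0.047 [ 59.9 303.9] [ 48.6 308.2]
-0.06 [ 63.9 305.6] [ 52.8 310. ]
body corners [array([ 67., 303.]), array([  6., 277.]), array([ 55., 329.]), array([ -6., 302.])]
```

View pics/t6.png

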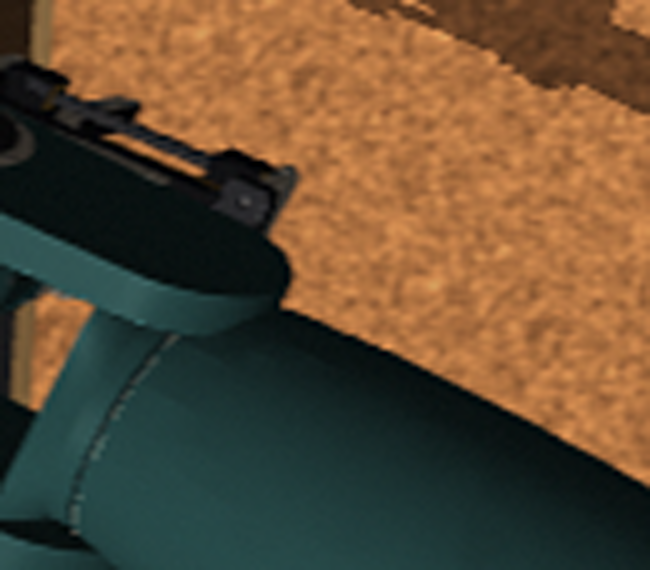

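Request:
{"fn": "send_rows", "kwargs": {"plan": [{"tx":-1,"ty":0,"tz":8,"wx":0,"wy":0,"wz":0,"claw":0.5},{"tx":-1,"ty":0,"tz":8,"wx":0,"wy":0,"wz":0,"claw":0.6},{"tx":-1,"ty":0,"tz":8,"wx":0,"wy":0,"wz":0,"claw":0.7},{"tx":-1,"ty":0,"tz":8,"wx":0,"wy":0,"wz":0,"claw":0.8},{"tx":-1,"ty":0,"tz":8,"wx":0,"wy":0,"wz":0,"claw":0.9}], "grip_force": 12}}

```text
time_s: 3.57
ee_pos: [0.5007, 0.03, 0.1913]
eef_rot: [3.002, 0.924, 0.002]
wrist_force: [0.1, 0.2, -1.4]
opening: 0.105
```

```bash
python3 - <<'E'
from h import *
show(); p,R=tabpose(.744,0,.0); print(p,rel(p,R))
s=arm.snapshot("scene");c=cv2.resize(s["img"][140:190,245:295,::-1],None,fx=12,fy=12,interpolation=cv2.INTER_NEAREST); cv2.imwrite("pics/sc7.png",c)
E
```

```text
{'time_s': np.float64(3.5667), 'ee_pos': array([0.5007, 0.03  , 0.1913]), 'eef_rot': array([3.0021e+00, 9.2390e-01, 2.4000e-03]), 'wrist_force': array([ 0.1257,  0.1518, -1.446 ]), 'moment': array([-0.0106,  0.199 , -0.0321]), 'opening': np.float64(0.1052), 'joint_pos': array([ 8.9000e-03, -2.6700e-01,  1.8188e+00, -1.0000e-04,  1.5882e+00,
        9.8260e-01])}
[0.50034747 0.02993199 0.196     ] (array([-0.3, -0.2, -4.7]), array([ 0.001, -0.001,  0.002]))
```

View pics/sc7.png

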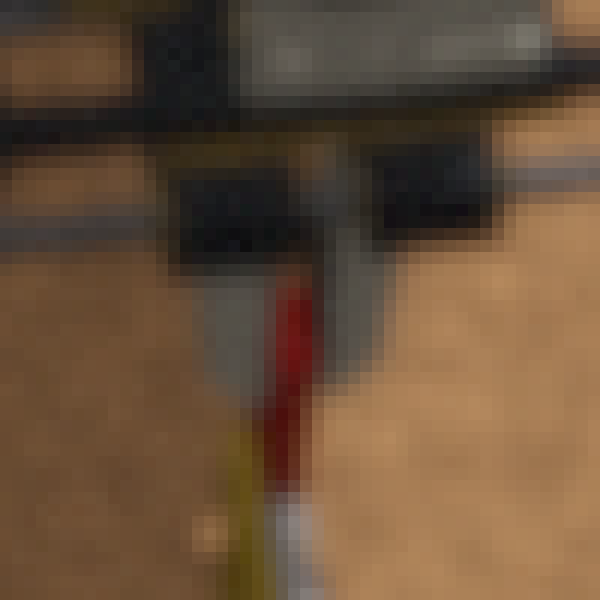

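The tab is pinched (opening 9.8 mm, tab between both pads at px (269,166)). Next I'll compute the lifting arc.

```bash
python3 - <<'E'
from h import *
p0,R0=tabpose(.744,0,-.0047)
for l in(.05,.1,.15,.2,.24):
    p,R=tabpose(.744,l,-.0047); print(l,(R0.T@(p-p0)*1000).round(1),Ro.from_matrix(R0.T@R).as_rotvec().round(3))
E
```

```text
0.05 [ 1.6  0.  -5.7] [-0.   -0.05 -0.  ]
0.1 [  3.5   0.  -11.3] [ 0.  -0.1 -0. ]
0.15 [  5.7   0.  -16.9] [ 0.   -0.15 -0.  ]
0.2 [  8.1  -0.  -22.3] [-0.  -0.2 -0. ]
0.24 [ 10.3  -0.  -26.5] [ 0.   -0.24 -0.  ]
```

Request:
{"fn": "send_rows", "kwargs": {"plan": [{"tx":1.6,"ty":0,"tz":-5.7,"wx":0,"wy":-0.05,"wz":0,"claw":0.95},{"tx":3.5,"ty":0,"tz":-11.3,"wx":0,"wy":-0.1,"wz":0,"claw":0.95},{"tx":5.7,"ty":0,"tz":-16.9,"wx":0,"wy":-0.15,"wz":0,"claw":0.95},{"tx":8.1,"ty":0,"tz":-22.3,"wx":0,"wy":-0.2,"wz":0,"claw":0.95},{"tx":10.3,"ty":0,"tz":-26.5,"wx":0,"wy":-0.24,"wz":0,"claw":0.95}], "grip_force": 12}}

```text
time_s: 4.03
ee_pos: [0.5094, 0.0359, 0.2181]
eef_rot: [2.914, 0.897, -0.353]
wrist_force: [-2.1, -0.7, 0.9]
opening: 0.106
```

Request:
{"fn": "send_rows", "kwargs": {"plan": [{"tx":0,"ty":0,"tz":0,"wx":0,"wy":0,"wz":0,"claw":0.95}]}}

```text
time_s: 4.12
ee_pos: [0.5097, 0.036, 0.2185]
eef_rot: [2.913, 0.897, -0.358]
wrist_force: [-7.5, -4.6, 6.2]
opening: 0.106
```

```bash
python3 - <<'E'
from h import *
show(); p,R=tabpose(.744,0.24,-.0047); print(p,rel(p,R))
s=arm.snapshot("scene");crop(s,"pics/sc8.png",200,120,120,90,6)
E
```

```text
{'time_s': np.float64(4.1167), 'ee_pos': array([0.5097, 0.036 , 0.2185]), 'eef_rot': array([ 2.9126,  0.8966, -0.3582]), 'wrist_force': array([-7.5475, -4.562 ,  6.1589]), 'moment': array([-0.9727,  1.549 , -0.0697]), 'opening': np.float64(0.1057), 'joint_pos': array([ 0.0946, -0.0945,  1.6407, -0.1217,  1.8088,  1.0521])}
[0.50884613 0.03568153 0.217796  ] (array([-0.7, -0.2,  0.9]), array([0.002, 0.005, 0.002]))
```

View pics/sc8.png

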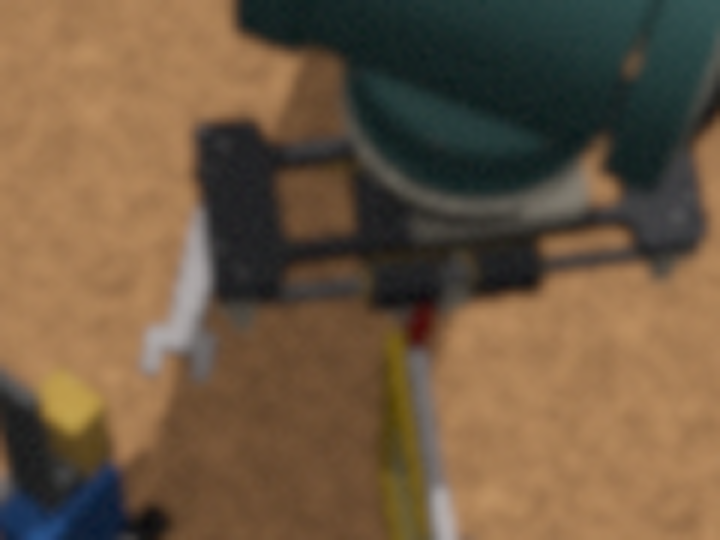

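Request:
{"fn": "send_rows", "kwargs": {"plan": [{"tx":0,"ty":0,"tz":0,"wx":0,"wy":0,"wz":0,"claw":0.95}]}}

```text
time_s: 4.25
ee_pos: [0.5096, 0.0359, 0.2183]
eef_rot: [2.913, 0.897, -0.356]
wrist_force: [-2.7, -1.7, 0.5]
opening: 0.105
```

```bash
python3 - <<'E'
from h import *
show(); p,R=tabpose(.744,0.24,-.0047); print(p,rel(p,R))
E
```

```text
{'time_s': np.float64(4.25), 'ee_pos': array([0.5096, 0.0359, 0.2183]), 'eef_rot': array([ 2.9134,  0.8969, -0.3558]), 'wrist_force': array([-2.7181, -1.7089,  0.5149]), 'moment': array([-0.2734,  0.5439, -0.0668]), 'opening': np.float64(0.1053), 'joint_pos': array([ 0.0938, -0.0959,  1.6422, -0.1209,  1.8072,  1.0515])}
[0.50884613 0.03568153 0.217796  ] (array([-0.6, -0.3,  0.6]), array([0.002, 0.003, 0.002]))
```

```bash
cat >> h.py <<'E'
def swing(g0,gs,l,dz=-.0047):
    st=show()
    for g in gs:
        p,R=tabpose(g,l,dz); a,b=rel(p,R,st); print(round(g,3),a,b)
    u,n=frame(g0); f=st["wrist_force"]; print("F along u,n,z",(f[:2]@u).round(2),(f[:2]@n).round(2),f[2].round(2))
E
python3 - <<'E'
from h import *
swing(.744,[.71,.675,.64,.605,.57],.24)
E
```

```text
{'time_s': np.float64(4.25), 'ee_pos': array([0.5096, 0.0359, 0.2183]), 'eef_rot': array([ 2.9134,  0.8969, -0.3558]), 'wrist_force': array([-2.7181, -1.7089,  0.5149]), 'moment': array([-0.2734,  0.5439, -0.0668]), 'opening': np.float64(0.1053), 'joint_pos': array([ 0.0938, -0.0959,  1.6422, -0.1209,  1.8072,  1.0515])}
0.71 [-0.5  6.2  0.6] [-0.006  0.003 -0.031]
0.675 [-0.2 12.8  0.6] [-0.015  0.003 -0.065]
0.64 [ 0.4 19.4  0.4] [-0.023  0.003 -0.099]
0.605 [ 1.1 26.   0.3] [-0.032  0.003 -0.133]
0.57 [ 2.1 32.6  0. ] [-0.04   0.003 -0.167]
F along u,n,z -3.21 -0.11 0.51
```

Request:
{"fn": "send_rows", "kwargs": {"plan": [{"tx":0,"ty":6.2,"tz":0,"wx":-0.006,"wy":0,"wz":-0.031,"claw":0.95},{"tx":0.2,"ty":12.8,"tz":0,"wx":-0.015,"wy":0,"wz":-0.065,"claw":0.95},{"tx":0.7,"ty":19.4,"tz":0,"wx":-0.023,"wy":0,"wz":-0.099,"claw":0.95},{"tx":1.4,"ty":26,"tz":-0.2,"wx":-0.032,"wy":0,"wz":-0.133,"claw":0.95},{"tx":2.4,"ty":32.6,"tz":-0.4,"wx":-0.04,"wy":0,"wz":-0.167,"claw":0.95}]}}

```text
time_s: 4.67
ee_pos: [0.53, 0.01, 0.218]
eef_rot: [2.809, 1.14, -0.342]
wrist_force: [0.9, 0.7, -2.2]
opening: 0.108
```

```bash
python3 - <<'E'
from h import *
swing(.57,[.535,.5,.465,.43,.395],.24)
E
```

```text
{'time_s': np.float64(4.6667), 'ee_pos': array([0.53 , 0.01 , 0.218]), 'eef_rot': array([ 2.8093,  1.1398, -0.3419]), 'wrist_force': array([ 0.85  ,  0.7411, -2.2251]), 'moment': array([ 0.2013, -0.0777, -0.0306]), 'opening': np.float64(0.108), 'joint_pos': array([ 0.0647, -0.074 ,  1.622 , -0.1595,  1.7769,  0.8463])}
0.535 [-0.1  6.3  0.2] [-0.008  0.002 -0.032]
0.5 [ 0.2 13.   0.2] [-0.016  0.002 -0.066]
0.465 [ 0.8 19.6  0. ] [-0.025  0.002 -0.1  ]
0.43 [ 1.6 26.2 -0.2] [-0.033  0.002 -0.134]
0.395 [ 2.6 32.7 -0.4] [-0.041  0.002 -0.168]
F along u,n,z 1.13 0.06 -2.23
```

Model tracks well and forces are small. I'll continue swinging.

Request:
{"fn": "send_rows", "kwargs": {"plan": [{"tx":0,"ty":6.3,"tz":0.1,"wx":-0.008,"wy":0,"wz":-0.032,"claw":0.95},{"tx":0.3,"ty":13,"tz":0.1,"wx":-0.016,"wy":0,"wz":-0.066,"claw":0.95},{"tx":0.8,"ty":19.6,"tz":0,"wx":-0.025,"wy":0,"wz":-0.1,"claw":0.95},{"tx":1.6,"ty":26.2,"tz":-0.2,"wx":-0.033,"wy":0,"wz":-0.134,"claw":0.95},{"tx":2.6,"ty":32.7,"tz":-0.4,"wx":-0.041,"wy":0,"wz":-0.168,"claw":0.95}]}}

```text
time_s: 5.08
ee_pos: [0.5548, -0.0118, 0.2177]
eef_rot: [2.684, 1.373, -0.325]
wrist_force: [-1.2, 0.5, -0.4]
opening: 0.108
```

```bash
python3 - <<'E'
from h import *
swing(.395,[.365,.335,.305,.275,.25],.24)
s=arm.snapshot("scene");crop(s,"pics/sc9.png",190,140,120,90,6)
E
```

```text
{'time_s': np.float64(5.0833), 'ee_pos': array([ 0.5548, -0.0118,  0.2177]), 'eef_rot': array([ 2.6841,  1.373 , -0.3251]), 'wrist_force': array([-1.1732,  0.4773, -0.4458]), 'moment': array([ 0.0887, -0.0454, -0.0886]), 'opening': np.float64(0.1083), 'joint_pos': array([ 0.0409, -0.0451,  1.5947, -0.1913,  1.7398,  0.6478])}
0.365 [ 0.1  5.4 -0.1] [-0.007  0.001 -0.027]
0.335 [ 0.3 11.1 -0.2] [-0.014  0.001 -0.056]
0.305 [ 0.8 16.8 -0.3] [-0.021  0.001 -0.086]
0.275 [ 1.3 22.5 -0.4] [-0.028  0.001 -0.115]
0.25 [ 1.9 27.2 -0.6] [-0.034  0.001 -0.139]
F along u,n,z -0.3 -1.23 -0.45
```

View pics/sc9.png

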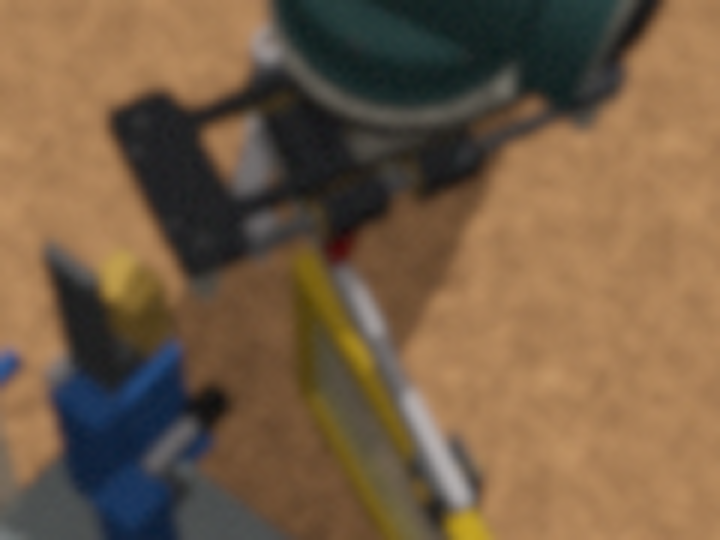

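The bar is raised and following (tab at about px (247,181)). Continuing, slower.

Request:
{"fn": "send_rows", "kwargs": {"plan": [{"tx":0.1,"ty":5.4,"tz":0,"wx":-0.007,"wy":0,"wz":-0.027,"claw":0.95},{"tx":0.3,"ty":11.1,"tz":-0.1,"wx":-0.014,"wy":0,"wz":-0.056,"claw":0.95},{"tx":0.8,"ty":16.8,"tz":-0.2,"wx":-0.021,"wy":0,"wz":-0.086,"claw":0.95},{"tx":1.3,"ty":22.5,"tz":-0.3,"wx":-0.028,"wy":0,"wz":-0.115,"claw":0.95},{"tx":1.9,"ty":27.2,"tz":-0.5,"wx":-0.034,"wy":0,"wz":-0.139,"claw":0.95}]}}

```text
time_s: 5.55
ee_pos: [0.5787, -0.0267, 0.2177]
eef_rot: [2.565, 1.558, -0.309]
wrist_force: [-0.3, -0.3, -0.5]
opening: 0.109
```

```bash
python3 - <<'E'
from h import *
swing(.25,[.23,.21,.19,.17,.15],.24)
E
```

```text
{'time_s': np.float64(5.55), 'ee_pos': array([ 0.5787, -0.0267,  0.2177]), 'eef_rot': array([ 2.5648,  1.558 , -0.3092]), 'wrist_force': array([-0.3447, -0.3383, -0.5476]), 'moment': array([ 0.0872,  0.1374, -0.0241]), 'opening': np.float64(0.109), 'joint_pos': array([ 0.0251, -0.0158,  1.566 , -0.2119,  1.7058,  0.4876])}
0.23 [ 0.2  2.9 -0.2] [-0.004  0.    -0.017]
0.21 [ 0.3  6.7 -0.2] [-0.008  0.    -0.036]
0.19 [ 0.5 10.5 -0.3] [-0.013  0.    -0.055]
0.17 [ 0.7 14.3 -0.3] [-0.018  0.    -0.075]
0.15 [ 1.  18.1 -0.4] [-0.023  0.    -0.094]
F along u,n,z -0.46 -0.15 -0.55
```

Request:
{"fn": "send_rows", "kwargs": {"plan": [{"tx":0.1,"ty":3,"tz":0,"wx":-0.004,"wy":0,"wz":-0.017,"claw":0.95},{"tx":0.2,"ty":6.7,"tz":-0.1,"wx":-0.008,"wy":0,"wz":-0.036,"claw":0.95},{"tx":0.4,"ty":10.5,"tz":-0.1,"wx":-0.013,"wy":0,"wz":-0.055,"claw":0.95},{"tx":0.6,"ty":14.3,"tz":-0.2,"wx":-0.018,"wy":0,"wz":-0.075,"claw":0.95},{"tx":0.9,"ty":18.1,"tz":-0.3,"wx":-0.023,"wy":0,"wz":-0.094,"claw":0.95}]}}

```text
time_s: 5.97
ee_pos: [0.5955, -0.0344, 0.2178]
eef_rot: [2.478, 1.677, -0.299]
wrist_force: [0.1, -1.8, -0.9]
opening: 0.107
```

Request:
{"fn": "send_rows", "kwargs": {"plan": [{"tx":0,"ty":0,"tz":0,"wx":0,"wy":0,"wz":0,"claw":0.95}]}}

```text
time_s: 6.05
ee_pos: [0.5959, -0.0346, 0.2177]
eef_rot: [2.476, 1.679, -0.298]
wrist_force: [-0.3, -1.8, 0.4]
opening: 0.107
```

```bash
python3 - <<'E'
from h import *
swing(.15,[.13,.11,.1,.09,.08,.07],.24)
s=arm.snapshot("scene");crop(s,"pics/sc10.png",190,140,120,90,6)
t=arm.snapshot("top");crop(t,"pics/tc10.png",230,140,90,80,7)
E
```

```text
{'time_s': np.float64(6.05), 'ee_pos': array([ 0.5959, -0.0346,  0.2177]), 'eef_rot': array([ 2.476 ,  1.679 , -0.2981]), 'wrist_force': array([-0.3062, -1.8097,  0.382 ]), 'moment': array([-0.0746, -0.0611, -0.0268]), 'opening': np.float64(0.1072), 'joint_pos': array([ 0.0172,  0.0056,  1.5445, -0.2229,  1.6821,  0.3815])}
0.13 [ 0.2  3.  -0.1] [-0.003  0.    -0.017]
0.11 [ 0.3  6.8 -0.2] [-0.008  0.    -0.036]
0.1 [ 0.4  8.7 -0.2] [-0.01   0.    -0.046]
0.09 [ 0.5 10.6 -0.2] [-0.013  0.    -0.056]
0.08 [ 0.6 12.4 -0.2] [-0.015  0.    -0.065]
0.07 [ 0.8 14.3 -0.3] [-0.018  0.    -0.075]
F along u,n,z -1.79 0.39 0.38
```

View pics/sc10.png

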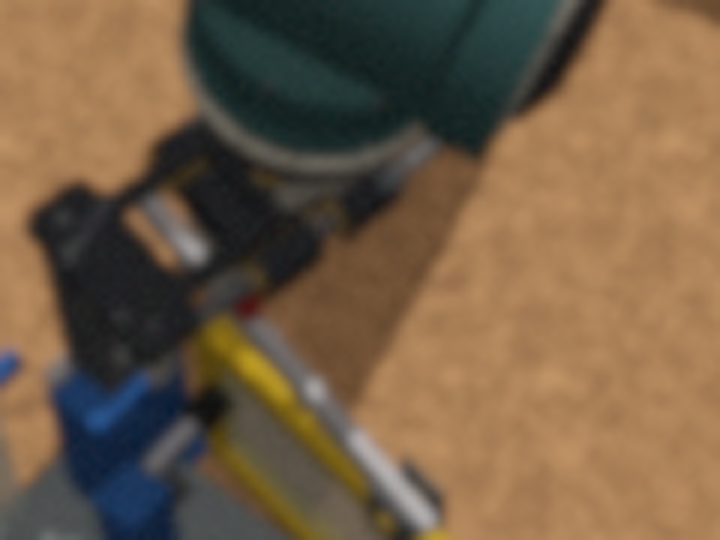

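View pics/tc10.png

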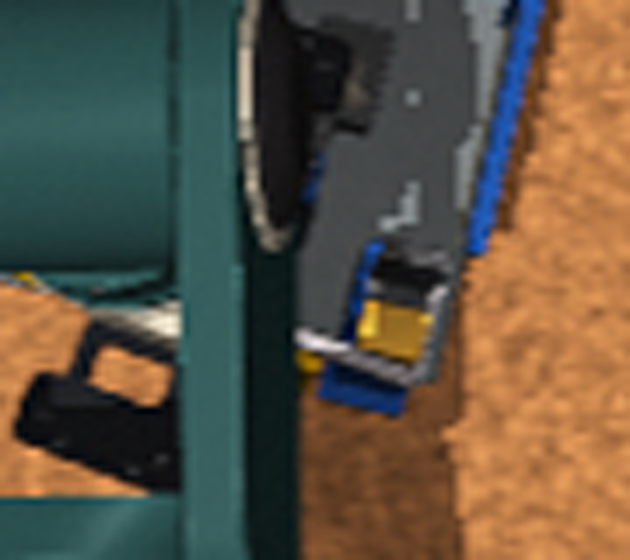

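```bash
python3 - <<'E'
from h import *
t=arm.snapshot("top")
u,n=frame(0)
def g(u_,v_,z):
    p=onz(t,230+u_/7-.4,140+v_/7-.4,z)[:2]-H; return (p@n*1000).round(1),(p@u*1000).round(1)
print("striker rear",g(362,300,.171),g(397,304,.171),g(432,308,.171)); print("front",g(355,345,.171),g(390,352,.171),g(425,358,.171))
print("bar tip mid",g(405,375,.2),"bar at",g(330,348,.2))
E
```

```text
striker rear (np.float64(-5.1), np.float64(-232.4)) (np.float64(-3.2), np.float64(-248.0)) (np.float64(-1.3), np.float64(-263.6))
front (np.float64(-25.5), np.float64(-234.0)) (np.float64(-24.9), np.float64(-249.9)) (np.float64(-23.9), np.float64(-265.7))
bar tip mid (np.float64(-36.4), np.float64(-257.1)) bar at (np.float64(-32.5), np.float64(-222.6))
```

The striker's rear edge is at gate-frame x of about -1 to -3 mm, so the gap centre is at about +3 to +5 mm, i.e. gate about -0.015. Next I'll close to 0.06, onto the buffer.

Request:
{"fn": "send_rows", "kwargs": {"plan": [{"tx":0.1,"ty":3,"tz":0,"wx":-0.003,"wy":0,"wz":-0.017,"claw":0.95},{"tx":0.2,"ty":6.8,"tz":-0.1,"wx":-0.008,"wy":0,"wz":-0.036,"claw":0.95},{"tx":0.4,"ty":10.6,"tz":-0.1,"wx":-0.013,"wy":0,"wz":-0.056,"claw":0.95},{"tx":0.6,"ty":13.5,"tz":-0.2,"wx":-0.017,"wy":0,"wz":-0.071,"claw":0.95},{"tx":0.8,"ty":16.2,"tz":-0.2,"wx":-0.02,"wy":0,"wz":-0.085,"claw":0.95}]}}

```text
time_s: 6.62
ee_pos: [0.611, -0.0398, 0.2178]
eef_rot: [2.395, 1.781, -0.29]
wrist_force: [-3.4, -1.5, 0.8]
opening: 0.107
```

Request:
{"fn": "send_rows", "kwargs": {"plan": [{"tx":0,"ty":0,"tz":0,"wx":0,"wy":0,"wz":0,"claw":0.95}]}}

```text
time_s: 6.7
ee_pos: [0.6113, -0.04, 0.2177]
eef_rot: [2.394, 1.782, -0.29]
wrist_force: [-2.0, -1.3, -0.1]
opening: 0.111
```

```bash
python3 - <<'E'
from h import *
swing(.06,[.05,.04,.03,.02,.01,0,-.01,-.02],.24)
E
```

```text
{'time_s': np.float64(6.7), 'ee_pos': array([ 0.6113, -0.04  ,  0.2177]), 'eef_rot': array([ 2.3942,  1.7825, -0.2901]), 'wrist_force': array([-2.0454, -1.2627, -0.1492]), 'moment': array([-0.1511,  0.4027, -0.1999]), 'opening': np.float64(0.1114), 'joint_pos': array([ 0.0118,  0.0259,  1.5241, -0.2301,  1.6629,  0.2896])}
0.05 [ 0.3  1.9 -0.2] [-0.003  0.    -0.008]
0.04 [ 0.3  3.8 -0.2] [-0.005  0.    -0.018]
0.03 [ 0.3  5.7 -0.2] [-0.008  0.    -0.028]
0.02 [ 0.4  7.6 -0.2] [-0.01   0.    -0.038]
0.01 [ 0.5  9.5 -0.2] [-0.012  0.    -0.047]
0 [ 0.6 11.4 -0.2] [-0.015  0.    -0.057]
-0.01 [ 0.7 13.3 -0.3] [-0.017  0.    -0.067]
-0.02 [ 0.8 15.2 -0.3] [-0.02   0.    -0.076]
F along u,n,z -1.8 -1.6 -0.15
```

Request:
{"fn": "send_rows", "kwargs": {"plan": [{"tx":0.1,"ty":2,"tz":0,"wx":-0.003,"wy":0,"wz":-0.008,"claw":0.95},{"tx":0.1,"ty":4,"tz":0,"wx":-0.005,"wy":0,"wz":-0.018,"claw":0.95},{"tx":0.2,"ty":6,"tz":0,"wx":-0.008,"wy":0,"wz":-0.028,"claw":0.95},{"tx":0.2,"ty":7.5,"tz":0,"wx":-0.01,"wy":0,"wz":-0.038,"claw":0.95},{"tx":0.2,"ty":7.5,"tz":0,"wx":-0.01,"wy":0,"wz":-0.038,"claw":0.95}]}}

```text
time_s: 7.12
ee_pos: [0.6187, -0.0421, 0.2177]
eef_rot: [2.355, 1.828, -0.285]
wrist_force: [-2.7, -3.1, 1.4]
opening: 0.105
```

```bash
python3 - <<'E'
from h import *
t=arm.snapshot("top");crop(t,"pics/tc11.png",260,160,60,50,12)
swing(.02,[.02,.01,0,-.005,-.01,-.015,-.02,-.03],.24)
E
```

```text
{'time_s': np.float64(7.1667), 'ee_pos': array([ 0.6186, -0.0421,  0.2177]), 'eef_rot': array([ 2.3555,  1.8268, -0.2848]), 'wrist_force': array([-4.5149, -2.3739,  1.056 ]), 'moment': array([-0.3714,  0.7157, -0.195 ]), 'opening': np.float64(0.1104), 'joint_pos': array([ 0.0099,  0.0349,  1.5149, -0.233 ,  1.6529,  0.2493])}
0.02 [ 0.3 -0.  -0.2] [0.    0.001 0.001]
0.01 [ 0.3  1.9 -0.2] [-0.002  0.001 -0.009]
0 [ 0.3  3.8 -0.2] [-0.005  0.001 -0.019]
-0.005 [ 0.3  4.7 -0.2] [-0.006  0.001 -0.024]
-0.01 [ 0.4  5.7 -0.2] [-0.007  0.001 -0.029]
-0.015 [ 0.4  6.6 -0.2] [-0.008  0.001 -0.033]
-0.02 [ 0.4  7.6 -0.2] [-0.009  0.001 -0.038]
-0.03 [ 0.5  9.5 -0.2] [-0.012  0.001 -0.048]
F along u,n,z -3.42 -3.78 1.06
```

View pics/tc11.png

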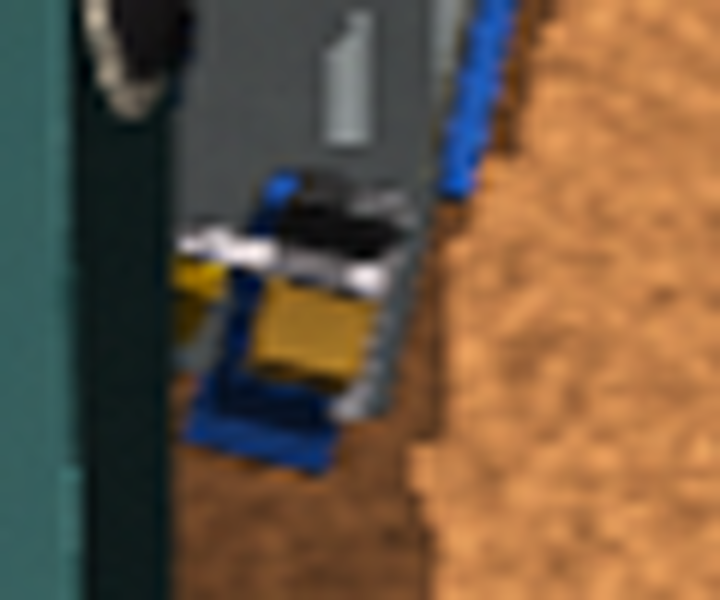

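The bar is now over the rear of the striker at px (285,181), just in front of the dark wall. The force of 3.8 N matches the buffer alone. From here I go in fine steps.

Request:
{"fn": "send_rows", "kwargs": {"plan": [{"tx":0,"ty":1.5,"tz":0,"wx":-0.002,"wy":0,"wz":-0.008,"claw":0.95},{"tx":0,"ty":3,"tz":0,"wx":-0.004,"wy":0,"wz":-0.015,"claw":0.95},{"tx":0,"ty":3.8,"tz":0,"wx":-0.005,"wy":0,"wz":-0.019,"claw":0.95},{"tx":0,"ty":3.8,"tz":0,"wx":-0.005,"wy":0,"wz":-0.019,"claw":0.95}]}}

```text
time_s: 7.5
ee_pos: [0.6222, -0.043, 0.2177]
eef_rot: [2.336, 1.849, -0.282]
wrist_force: [-4.2, -2.0, 2.6]
opening: 0.105
```

```bash
python3 - <<'E'
from h import *
swing(.0,[0,-.005,-.01,-.015,-.02,-.03],.24)
E
```

```text
{'time_s': np.float64(7.5), 'ee_pos': array([ 0.6222, -0.043 ,  0.2177]), 'eef_rot': array([ 2.3359,  1.849 , -0.2825]), 'wrist_force': array([-4.2298, -1.9797,  2.6353]), 'moment': array([-0.3409,  0.8526, -0.2267]), 'opening': np.float64(0.1052), 'joint_pos': array([ 0.009 ,  0.0395,  1.5102, -0.2343,  1.6482,  0.2291])}
0 [ 0.3  0.1 -0.2] [0.    0.001 0.   ]
-0.005 [ 0.3  1.  -0.2] [-0.001  0.001 -0.005]
-0.01 [ 0.3  2.  -0.2] [-0.002  0.001 -0.009]
-0.015 [ 0.3  2.9 -0.2] [-0.004  0.001 -0.014]
-0.02 [ 0.4  3.9 -0.2] [-0.005  0.001 -0.019]
-0.03 [ 0.4  5.8 -0.2] [-0.007  0.001 -0.029]
F along u,n,z -2.9 -3.66 2.64
```

Request:
{"fn": "send_rows", "kwargs": {"plan": [{"tx":0,"ty":0.6,"tz":0,"wx":0,"wy":0,"wz":-0.003,"claw":0.95},{"tx":0,"ty":1.2,"tz":0,"wx":-0.001,"wy":0,"wz":-0.006,"claw":0.95},{"tx":0,"ty":1.2,"tz":0,"wx":-0.001,"wy":0,"wz":-0.006,"claw":0.95}]}}

```text
time_s: 7.75
ee_pos: [0.6233, -0.0433, 0.2177]
eef_rot: [2.33, 1.856, -0.283]
wrist_force: [-4.9, -1.4, 2.2]
opening: 0.107
```

```bash
python3 - <<'E'
from h import *
t=arm.snapshot("top");crop(t,"pics/tc12.png",260,160,60,50,12)
swing(.0,[0,-.005,-.01,-.015,-.02,-.03],.24)
E
```

```text
{'time_s': np.float64(7.8), 'ee_pos': array([ 0.6233, -0.0433,  0.2177]), 'eef_rot': array([ 2.3303,  1.856 , -0.2826]), 'wrist_force': array([-4.6547, -2.5557,  1.7018]), 'moment': array([-0.2914,  0.8925, -0.2557]), 'opening': np.float64(0.1055), 'joint_pos': array([ 0.0087,  0.0412,  1.5085, -0.2345,  1.6475,  0.2228])}
0 [ 0.4 -1.  -0.2] [0.001 0.001 0.006]
-0.005 [ 0.4 -0.  -0.2] [-0.     0.001  0.001]
-0.01 [ 0.4  0.9 -0.2] [-0.002  0.001 -0.003]
-0.015 [ 0.4  1.8 -0.2] [-0.003  0.001 -0.008]
-0.02 [ 0.4  2.8 -0.2] [-0.004  0.001 -0.013]
-0.03 [ 0.4  4.7 -0.2] [-0.006  0.001 -0.023]
F along u,n,z -3.56 -3.94 1.7
```

View pics/tc12.png

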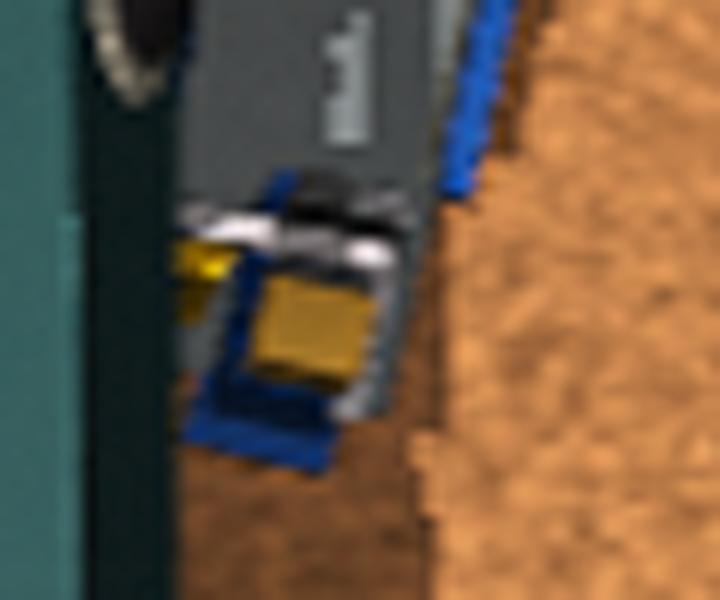

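The bar has just passed the striker's rear edge and the force is still buffer-like. I'll feel forward in 0.8 mm steps.

Request:
{"fn": "send_rows", "kwargs": {"plan": [{"tx":0,"ty":0.8,"tz":0,"wx":-0.001,"wy":0,"wz":-0.004,"claw":0.95},{"tx":0,"ty":0.8,"tz":0,"wx":-0.001,"wy":0,"wz":-0.004,"claw":0.95}]}}

```text
time_s: 7.97
ee_pos: [0.6239, -0.0434, 0.2176]
eef_rot: [2.326, 1.861, -0.283]
wrist_force: [-6.7, -1.6, 1.7]
opening: 0.109
```

Request:
{"fn": "send_rows", "kwargs": {"plan": [{"tx":0,"ty":0,"tz":0,"wx":0,"wy":0,"wz":0,"claw":0.95}]}}

```text
time_s: 8.05
ee_pos: [0.6238, -0.0434, 0.2176]
eef_rot: [2.326, 1.861, -0.283]
wrist_force: [-5.1, -1.4, 2.2]
opening: 0.106
```

```bash
python3 - <<'E'
from h import *
swing(-.01,[-.005,-.01,-.015,-.02,-.03],.24)
E
```

```text
{'time_s': np.float64(8.05), 'ee_pos': array([ 0.6238, -0.0434,  0.2176]), 'eef_rot': array([ 2.3264,  1.861 , -0.2829]), 'wrist_force': array([-5.0864, -1.4237,  2.1872]), 'moment': array([-0.2382,  0.8335, -0.2687]), 'opening': np.float64(0.106), 'joint_pos': array([ 0.0086,  0.0421,  1.5077, -0.2347,  1.6471,  0.2185])}
-0.005 [ 0.3 -0.6 -0.3] [-0.     0.001  0.006]
-0.01 [ 0.3  0.4 -0.3] [-0.001  0.001  0.001]
-0.015 [ 0.3  1.3 -0.3] [-0.003  0.001 -0.004]
-0.02 [ 0.3  2.3 -0.3] [-0.004  0.001 -0.009]
-0.03 [ 0.4  4.2 -0.3] [-0.006  0.001 -0.019]
F along u,n,z -2.51 -4.65 2.19
```

Request:
{"fn": "send_rows", "kwargs": {"plan": [{"tx":0,"ty":0.8,"tz":0,"wx":-0.001,"wy":0,"wz":-0.004,"claw":0.95},{"tx":0,"ty":0.8,"tz":0,"wx":-0.001,"wy":0,"wz":-0.004,"claw":0.95}]}}

```text
time_s: 8.22
ee_pos: [0.6244, -0.0435, 0.2176]
eef_rot: [2.322, 1.866, -0.283]
wrist_force: [-5.3, -1.3, 1.4]
opening: 0.106
```

```bash
python3 - <<'E'
from h import *
swing(-.01,[-.01,-.015,-.02,-.03],.24)
E
```

```text
{'time_s': np.float64(8.2167), 'ee_pos': array([ 0.6244, -0.0435,  0.2176]), 'eef_rot': array([ 2.3224,  1.8659, -0.2828]), 'wrist_force': array([-5.3472, -1.2649,  1.3964]), 'moment': array([-0.2681,  0.9647, -0.3084]), 'opening': np.float64(0.1059), 'joint_pos': array([ 0.0084,  0.0431,  1.5067, -0.2348,  1.6465,  0.2141])}
-0.01 [ 0.4 -0.2 -0.3] [-0.001  0.001  0.005]
-0.015 [ 0.4  0.7 -0.3] [-0.002  0.001  0.   ]
-0.02 [ 0.4  1.7 -0.3] [-0.003  0.001 -0.005]
-0.03 [ 0.4  3.5 -0.3] [-0.006  0.001 -0.014]
F along u,n,z -2.41 -4.94 1.4
```

Request:
{"fn": "send_rows", "kwargs": {"plan": [{"tx":0,"ty":0.9,"tz":0,"wx":-0.001,"wy":0,"wz":-0.002,"claw":0.95},{"tx":0,"ty":0.9,"tz":0,"wx":-0.001,"wy":0,"wz":-0.002,"claw":0.95}]}}

```text
time_s: 8.38
ee_pos: [0.625, -0.0437, 0.2176]
eef_rot: [2.32, 1.868, -0.283]
wrist_force: [-5.9, -2.2, 2.6]
opening: 0.111
```

```bash
python3 - <<'E'
from h import *
t=arm.snapshot("top");crop(t,"pics/tc13.png",260,160,60,50,12)
swing(-.01,[-.01,-.015,-.02,-.03],.24)
E
```

```text
{'time_s': np.float64(8.4333), 'ee_pos': array([ 0.625 , -0.0437,  0.2176]), 'eef_rot': array([ 2.3203,  1.868 , -0.2826]), 'wrist_force': array([-5.809 , -1.0495,  2.1487]), 'moment': array([-0.2878,  0.9894, -0.2344]), 'opening': np.float64(0.1031), 'joint_pos': array([ 0.0082,  0.0442,  1.5056, -0.2351,  1.646 ,  0.212 ])}
-0.01 [ 0.4 -0.9 -0.3] [-0.     0.001  0.007]
-0.015 [ 0.4  0.  -0.3] [-0.001  0.001  0.002]
-0.02 [ 0.4  1.  -0.3] [-0.003  0.001 -0.003]
-0.03 [ 0.4  2.9 -0.3] [-0.005  0.001 -0.013]
F along u,n,z -2.3 -5.44 2.15
```

View pics/tc13.png

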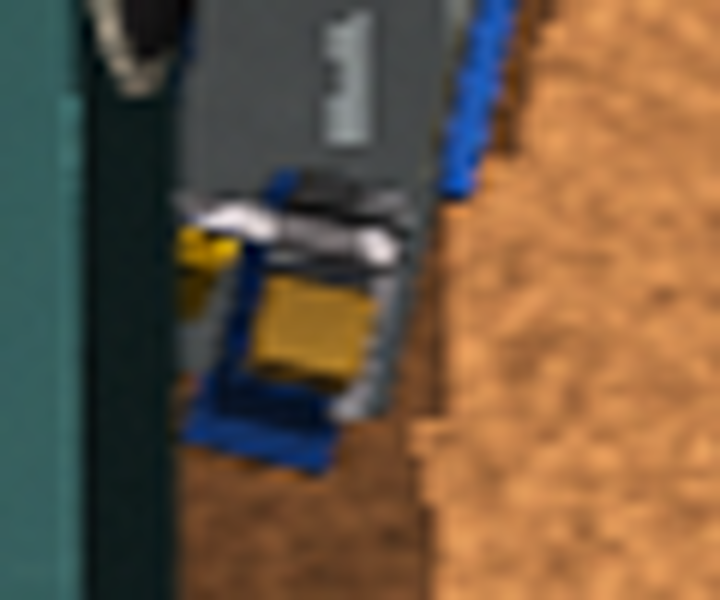

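Request:
{"fn": "send_rows", "kwargs": {"plan": [{"tx":0,"ty":0.9,"tz":0,"wx":-0.001,"wy":0,"wz":-0.003,"claw":0.95},{"tx":0,"ty":0.9,"tz":0,"wx":-0.001,"wy":0,"wz":-0.003,"claw":0.95}]}}

```text
time_s: 8.6
ee_pos: [0.6257, -0.0439, 0.2176]
eef_rot: [2.317, 1.872, -0.283]
wrist_force: [-5.0, -0.7, 2.0]
opening: 0.105
```

```bash
python3 - <<'E'
from h import *
swing(-.02,[-.01,-.015,-.02,-.03],.24)
E
```

```text
{'time_s': np.float64(8.6), 'ee_pos': array([ 0.6257, -0.0439,  0.2176]), 'eef_rot': array([ 2.3173,  1.8717, -0.2826]), 'wrist_force': array([-5.0003, -0.7286,  2.041 ]), 'moment': array([-0.2087,  0.9555, -0.3154]), 'opening': np.float64(0.1051), 'joint_pos': array([ 0.008 ,  0.0453,  1.5045, -0.2352,  1.6455,  0.2087])}
-0.01 [ 0.4 -1.6 -0.3] [0.    0.001 0.01 ]
-0.015 [ 0.4 -0.7 -0.3] [-0.001  0.001  0.005]
-0.02 [ 0.4  0.3 -0.3] [-0.002  0.001  0.   ]
-0.03 [ 0.4  2.2 -0.3] [-0.005  0.001 -0.009]
F along u,n,z -1.76 -4.74 2.04
```

Request:
{"fn": "send_rows", "kwargs": {"plan": [{"tx":0,"ty":0.9,"tz":0,"wx":-0.001,"wy":0,"wz":-0.003,"claw":0.95},{"tx":0,"ty":0.9,"tz":0,"wx":-0.001,"wy":0,"wz":-0.003,"claw":0.95}]}}

```text
time_s: 8.77
ee_pos: [0.6258, -0.0439, 0.2175]
eef_rot: [2.315, 1.876, -0.284]
wrist_force: [-11.2, -0.8, 3.8]
opening: 0.107
```

```bash
python3 - <<'E'
from h import *
swing(-.02,[-.015,-.02,-.03],.24)
E
```

```text
{'time_s': np.float64(8.7667), 'ee_pos': array([ 0.6258, -0.0439,  0.2175]), 'eef_rot': array([ 2.3151,  1.8758, -0.2841]), 'wrist_force': array([-11.2103,  -0.8247,   3.7872]), 'moment': array([-0.1209,  2.1003, -0.5675]), 'opening': np.float64(0.1066), 'joint_pos': array([ 0.0079,  0.0462,  1.5036, -0.2351,  1.6464,  0.2054])}
-0.015 [ 0.4 -0.8 -0.4] [-0.002  0.001  0.008]
-0.02 [ 0.4  0.2 -0.4] [-0.003  0.001  0.003]
-0.03 [ 0.4  2.1 -0.4] [-0.006  0.001 -0.006]
F along u,n,z -3.17 -10.79 3.79
```

Wall felt: the force jumped from 4.7 to 10.8 N at the tool (about 5 N of that on the wall) at gate about -0.019. I'll back off 1.5 mm to centre the bar in the gap.

Request:
{"fn": "send_rows", "kwargs": {"plan": [{"tx":0,"ty":-1.4,"tz":0,"wx":-0.001,"wy":0,"wz":0.009,"claw":0.95},{"tx":0,"ty":-1.4,"tz":0,"wx":-0.001,"wy":0,"wz":0.009,"claw":0.95}]}}

```text
time_s: 8.93
ee_pos: [0.6241, -0.0435, 0.2176]
eef_rot: [2.323, 1.864, -0.282]
wrist_force: [-5.0, -2.4, 1.8]
opening: 0.107
```

```bash
python3 - <<'E'
from h import *
swing(-.012,[-.012],.24)
st=arm.read_state()
for l in(.2,.16,.12,.08,.04,0,-.02):
    p,R=tabpose(-.012,l,-.0047); print(l,*rel(p,R,st))
E
```

```text
{'time_s': np.float64(8.9333), 'ee_pos': array([ 0.6241, -0.0435,  0.2176]), 'eef_rot': array([ 2.323 ,  1.8641, -0.2824]), 'wrist_force': array([-4.9766, -2.4137,  1.7916]), 'moment': array([-0.25  ,  1.1013, -0.3367]), 'opening': np.float64(0.1074), 'joint_pos': array([ 0.0087,  0.0422,  1.5077, -0.2352,  1.646 ,  0.2156])}
-0.012 [ 0.3  0.4 -0.3] [-0.001  0.001  0.002]
F along u,n,z -3.44 -4.33 1.79
0.2 [-0.7  0.4  4.3] [-0.001  0.041  0.002]
0.16 [-1.6  0.4  9. ] [-0.001  0.081  0.002]
0.12 [-2.3  0.4 13.7] [-0.001  0.121  0.002]
0.08 [-2.8  0.4 18.4] [-0.001  0.161  0.002]
0.04 [-3.2  0.4 23.1] [-0.001  0.201  0.002]
0 [-3.3  0.4 27.9] [-0.001  0.241  0.002]
-0.02 [-3.3  0.4 30.2] [-0.001  0.261  0.002]
```

Request:
{"fn": "send_rows", "kwargs": {"plan": [{"tx":-1,"ty":0.2,"tz":4.6,"wx":-0.001,"wy":0.04,"wz":0.001,"claw":0.95},{"tx":-1.9,"ty":0.2,"tz":9.3,"wx":-0.001,"wy":0.08,"wz":0.001,"claw":0.95},{"tx":-2.5,"ty":0.2,"tz":13,"wx":-0.001,"wy":0.11,"wz":0.001,"claw":0.95},{"tx":-2.5,"ty":0.2,"tz":13,"wx":-0.001,"wy":0.11,"wz":0.001,"claw":0.95}]}}

```text
time_s: 9.27
ee_pos: [0.6227, -0.0493, 0.2049]
eef_rot: [2.387, 1.912, -0.155]
wrist_force: [-3.7, 3.0, -2.4]
opening: 0.107
```

```bash
python3 - <<'E'
from h import *
t=arm.snapshot("top");crop(t,"pics/tc14.png",260,160,60,50,12)
swing(-.012,[-.012],.13)
st=arm.read_state()
for l in(.11,.09,.07,.05,.03,0,-.02):
    p,R=tabpose(-.012,l,-.0047); print(l,*rel(p,R,st))
E
```

```text
{'time_s': np.float64(9.3167), 'ee_pos': array([ 0.6227, -0.0492,  0.2051]), 'eef_rot': array([ 2.3856,  1.9108, -0.1567]), 'wrist_force': array([-4.5472,  0.8759, -0.6949]), 'moment': array([ 0.1628,  0.969 , -0.1951]), 'opening': np.float64(0.1066), 'joint_pos': array([-0.0538,  0.0228,  1.5371, -0.1287,  1.6039,  0.1635])}
-0.012 [ 0.6  0.5 -0.9] [-0.001  0.001 -0.   ]
F along u,n,z -0.14 -4.63 -0.69
0.11 [0.1 0.5 1.4] [-0.001  0.021 -0.   ]
0.09 [-0.4  0.5  3.7] [-0.001  0.041 -0.   ]
0.07 [-0.9  0.5  6. ] [-0.001  0.061 -0.   ]
0.05 [-1.3  0.5  8.4] [-0.001  0.081 -0.   ]
0.03 [-1.7  0.5 10.7] [-0.001  0.101 -0.   ]
0 [-2.2  0.5 14.2] [-0.001  0.131 -0.   ]
-0.02 [-2.4  0.5 16.6] [-0.001  0.151 -0.   ]
```

View pics/tc14.png

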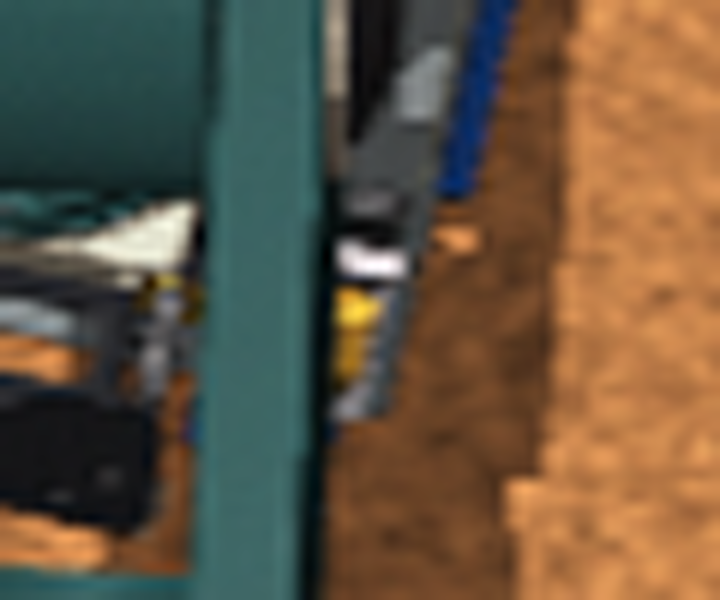

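The bar shows between the brass and the wall at px (291,181), with no post load. Lowering on.

Request:
{"fn": "send_rows", "kwargs": {"plan": [{"tx":-0.4,"ty":0.4,"tz":2,"wx":-0.001,"wy":0.02,"wz":0,"claw":0.95},{"tx":-0.8,"ty":0.4,"tz":4,"wx":-0.001,"wy":0.04,"wz":0,"claw":0.95},{"tx":-1.2,"ty":0.4,"tz":6,"wx":-0.001,"wy":0.06,"wz":0,"claw":0.95}]}}

```text
time_s: 9.57
ee_pos: [0.6227, -0.051, 0.1994]
eef_rot: [2.416, 1.936, -0.085]
wrist_force: [-5.0, -1.7, -0.8]
opening: 0.107
```

```bash
python3 - <<'E'
from h import *
swing(-.012,[-.012],.07)
st=arm.read_state()
for l in(.05,.03,.015,0,-.02):
    p,R=tabpose(-.012,l,-.0047); print(l,*rel(p,R,st))
E
```

```text
{'time_s': np.float64(9.5667), 'ee_pos': array([ 0.6227, -0.051 ,  0.1994]), 'eef_rot': array([ 2.4161,  1.9361, -0.0853]), 'wrist_force': array([-5.0395, -1.6506, -0.7545]), 'moment': array([-0.3276,  1.0408, -0.111 ]), 'opening': np.float64(0.1067), 'joint_pos': array([-0.0867,  0.0153,  1.5508, -0.07  ,  1.5848,  0.1323])}
-0.012 [0.2 0.2 0.1] [0.    0.001 0.   ]
F along u,n,z -2.71 -4.56 -0.75
0.05 [-0.4  0.2  2.4] [0.    0.021 0.   ]
0.03 [-0.9  0.2  4.7] [0.    0.041 0.   ]
0.015 [-1.3  0.2  6.5] [0.    0.056 0.   ]
0 [-1.6  0.2  8.2] [0.    0.071 0.   ]
-0.02 [-2.   0.2 10.6] [0.    0.091 0.   ]
```

The bar has entered the gap (underside about 6 mm below the striker top) with no contact force. On down to level.

Request:
{"fn": "send_rows", "kwargs": {"plan": [{"tx":-0.5,"ty":0.2,"tz":2.3,"wx":0,"wy":0.02,"wz":0,"claw":0.95},{"tx":-1,"ty":0.2,"tz":4.6,"wx":0,"wy":0.04,"wz":0,"claw":0.95},{"tx":-1.4,"ty":0.2,"tz":6.4,"wx":0,"wy":0.056,"wz":0,"claw":0.95},{"tx":-1.7,"ty":0.2,"tz":8,"wx":0,"wy":0.071,"wz":0,"claw":0.95},{"tx":-1.7,"ty":0.2,"tz":8,"wx":0,"wy":0.071,"wz":0,"claw":0.95}]}}

```text
time_s: 9.98
ee_pos: [0.6222, -0.0534, 0.1913]
eef_rot: [-2.451, -1.964, -0.0]
wrist_force: [-4.3, 0.3, -1.1]
opening: 0.106
```

```bash
python3 - <<'E'
from h import *
s=arm.snapshot("scene");crop(s,"pics/sc15.png",190,140,120,90,6)
swing(-.012,[-.012],.0)
E
```

```text
{'time_s': np.float64(10.0333), 'ee_pos': array([ 0.6222, -0.0533,  0.1913]), 'eef_rot': array([-2.4514e+00, -1.9644e+00,  7.0000e-04]), 'wrist_force': array([-5.4886, -1.2984, -0.7955]), 'moment': array([-0.4463,  0.9863, -0.1161]), 'opening': np.float64(0.1093), 'joint_pos': array([-1.2620e-01,  9.6000e-03,  1.5682e+00, -2.0000e-04,  1.5642e+00,
        9.3500e-02])}
-0.012 [0.1 0.1 0. ] [-0.  0.  0.]
F along u,n,z -2.46 -5.07 -0.8
```

View pics/sc15.png

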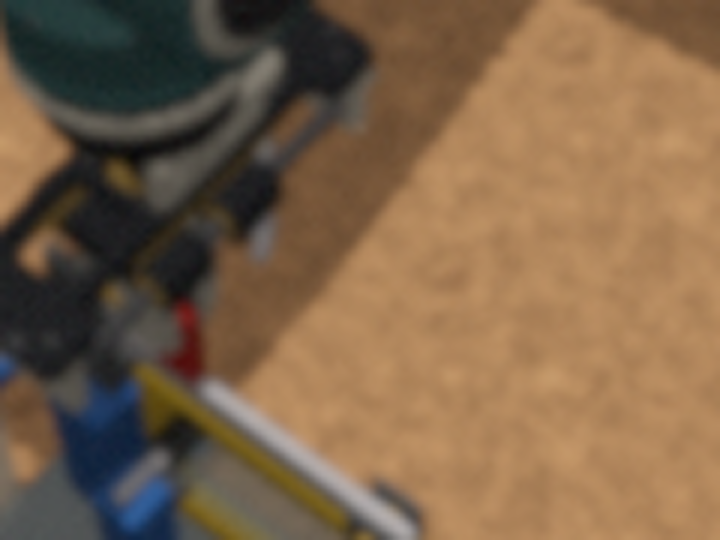

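The bar is level on the rail line (tab at px (221,197)). I'll ease back so the bar rests against the striker before opening.

Request:
{"fn": "send_rows", "kwargs": {"plan": [{"tx":0,"ty":-0.5,"tz":0,"wx":0,"wy":0,"wz":0.002,"claw":0.95},{"tx":0,"ty":-1,"tz":0,"wx":0,"wy":0,"wz":0.005,"claw":0.95},{"tx":0,"ty":-1.4,"tz":0,"wx":0,"wy":0,"wz":0.007,"claw":0.95}]}}

```text
time_s: 10.28
ee_pos: [0.6209, -0.053, 0.1914]
eef_rot: [2.458, 1.956, -0.002]
wrist_force: [-5.0, -2.4, 0.3]
opening: 0.106
```

```bash
python3 - <<'E'
from h import *
swing(-.005,[-.005],.0)
E
```

```text
{'time_s': np.float64(10.2833), 'ee_pos': array([ 0.6209, -0.053 ,  0.1914]), 'eef_rot': array([ 2.4580e+00,  1.9557e+00, -2.0000e-03]), 'wrist_force': array([-4.9793, -2.3865,  0.3165]), 'moment': array([-0.6182,  0.8647, -0.0759]), 'opening': np.float64(0.1056), 'joint_pos': array([-1.2540e-01,  6.7000e-03,  1.5711e+00, -1.3000e-03,  1.5643e+00,
        1.0130e-01])}
-0.005 [0.1 0.1 0.1] [-0.     0.001  0.   ]
F along u,n,z -3.45 -4.31 0.32
```

Not on the striker yet, so a bit more.

Request:
{"fn": "send_rows", "kwargs": {"plan": [{"tx":0,"ty":-0.5,"tz":0,"wx":0,"wy":0,"wz":0.002,"claw":0.95},{"tx":0,"ty":-1,"tz":0,"wx":0,"wy":0,"wz":0.004,"claw":0.95},{"tx":0,"ty":-1,"tz":0,"wx":0,"wy":0,"wz":0.004,"claw":0.95}]}}

```text
time_s: 10.53
ee_pos: [0.6206, -0.0529, 0.1914]
eef_rot: [2.46, 1.95, -0.001]
wrist_force: [4.5, -5.4, -2.9]
opening: 0.101
```

```bash
python3 - <<'E'
from h import *
swing(-.0,[-.0],.0)
E
```

```text
{'time_s': np.float64(10.5333), 'ee_pos': array([ 0.6206, -0.0529,  0.1914]), 'eef_rot': array([ 2.4604e+00,  1.9495e+00, -1.2000e-03]), 'wrist_force': array([ 4.4562, -5.4113, -2.9447]), 'moment': array([-0.9231, -0.4719, -0.0318]), 'opening': np.float64(0.101), 'joint_pos': array([-0.1248,  0.0048,  1.5729, -0.0023,  1.5626,  0.1059])}
-0.0 [ 0.1 -0.6  0.1] [0.001 0.002 0.001]
F along u,n,z -4.24 5.58 -2.94
```

The bar is on the striker and the tool is pulling. I'll relax at once and open slightly.

Request:
{"fn": "send_rows", "kwargs": {"plan": [{"tx":0,"ty":0.3,"tz":0,"wx":0,"wy":0,"wz":0,"claw":0.95},{"tx":0,"ty":0.3,"tz":0,"wx":0,"wy":0,"wz":0,"claw":0.7},{"tx":0,"ty":0.3,"tz":0,"wx":0,"wy":0,"wz":0,"claw":0.5},{"tx":0,"ty":0.3,"tz":0,"wx":0,"wy":0,"wz":0,"claw":0.4},{"tx":0,"ty":0.3,"tz":0,"wx":0,"wy":0,"wz":0,"claw":0.3}]}}

```text
time_s: 10.95
ee_pos: [0.621, -0.0528, 0.1916]
eef_rot: [2.46, 1.95, -0.0]
wrist_force: [-0.4, -0.8, 0.0]
opening: 0.315
```

```bash
python3 - <<'E'
from h import *
s=arm.snapshot("scene");crop(s,"pics/sc16.png",190,140,120,90,6)
swing(-.0,[-.0],.0)
E
```

```text
{'time_s': np.float64(11.0), 'ee_pos': array([ 0.621 , -0.0528,  0.1916]), 'eef_rot': array([ 2.4600e+00,  1.9496e+00, -6.0000e-04]), 'wrist_force': array([ 0.1949, -0.97  ,  0.3388]), 'moment': array([-0.089 ,  0.0695,  0.0083]), 'opening': np.float64(0.3356), 'joint_pos': array([-0.1246,  0.0054,  1.5721, -0.0021,  1.5624,  0.1058])}
-0.0 [-0.1 -1.   0.3] [0.002 0.002 0.002]
F along u,n,z -0.9 0.41 0.34
```

View pics/sc16.png

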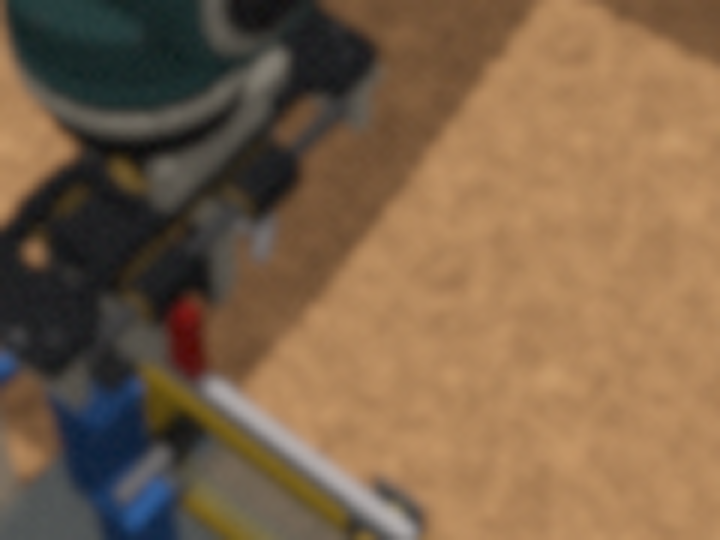

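The fingers are clear, the forces are zero and the gate has stayed. Going straight up.

Request:
{"fn": "send_rows", "kwargs": {"plan": [{"tx":0,"ty":0,"tz":-15,"wx":0,"wy":0,"wz":0,"claw":0.3},{"tx":0,"ty":0,"tz":-40,"wx":0,"wy":0,"wz":0,"claw":0.3},{"tx":0,"ty":0,"tz":-70,"wx":0,"wy":0,"wz":0,"claw":0.3},{"tx":0,"ty":0,"tz":-105,"wx":0,"wy":0,"wz":0,"claw":0.3},{"tx":0,"ty":0,"tz":-130,"wx":0,"wy":0,"wz":0,"claw":0.3}]}}

```text
time_s: 11.42
ee_pos: [0.6208, -0.0524, 0.326]
eef_rot: [2.458, 1.949, 0.003]
wrist_force: [-0.4, -0.1, -0.5]
opening: 0.347
```

```bash
python3 - <<'E'
from h import *
show()
s=arm.snapshot("scene");crop(s,"pics/sc17.png",170,140,120,90,6)
E
```

```text
{'time_s': np.float64(11.4167), 'ee_pos': array([ 0.6208, -0.0524,  0.326 ]), 'eef_rot': array([2.4584, 1.9485, 0.0026]), 'wrist_force': array([-0.4396, -0.0919, -0.4506]), 'moment': array([-0.0832,  0.0887, -0.0196]), 'opening': np.float64(0.3474), 'joint_pos': array([-0.1241, -0.0057,  1.3679, -0.0021,  1.775 ,  0.1058])}
```

View pics/sc17.png

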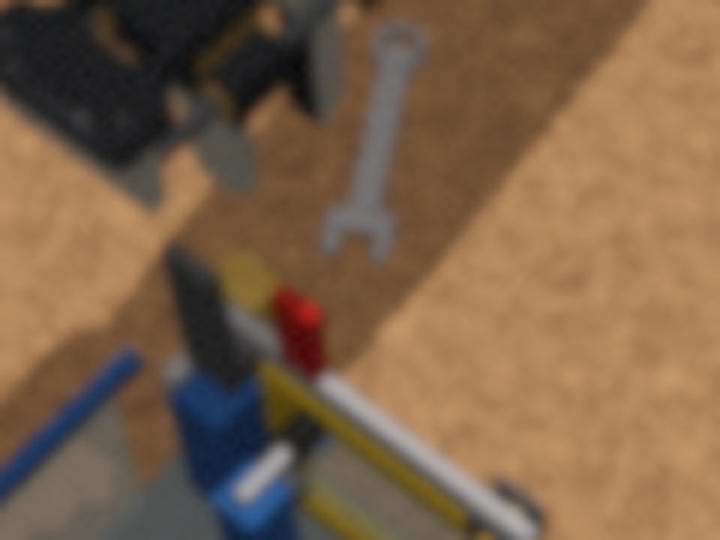

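The bar runs into the catch between the dark wall and the brass, parallel to the rail. I'll draw back for a last top view.

Request:
{"fn": "send_rows", "kwargs": {"plan": [{"tx":0,"ty":-35,"tz":0,"wx":0,"wy":0,"wz":0,"claw":0.3},{"tx":0,"ty":-70,"tz":0,"wx":0,"wy":0,"wz":0,"claw":0.3},{"tx":0,"ty":-105,"tz":0,"wx":0,"wy":0,"wz":0,"claw":0.3},{"tx":0,"ty":-140,"tz":0,"wx":0,"wy":0,"wz":0,"claw":0.3},{"tx":0,"ty":-175,"tz":0,"wx":0,"wy":0,"wz":0,"claw":0.3}]}}

```text
time_s: 11.88
ee_pos: [0.4494, -0.0122, 0.3297]
eef_rot: [2.455, 1.946, 0.009]
wrist_force: [-0.4, -0.0, -0.5]
opening: 0.352
```

Request:
{"fn": "send_rows", "kwargs": {"plan": [{"tx":0,"ty":0,"tz":0,"wx":0,"wy":0,"wz":0,"claw":0.3},{"tx":0,"ty":0,"tz":0,"wx":0,"wy":0,"wz":0,"claw":0.3},{"tx":0,"ty":0,"tz":0,"wx":0,"wy":0,"wz":0,"claw":0.3}]}}

```text
time_s: 12.13
ee_pos: [0.4496, -0.0122, 0.3306]
eef_rot: [2.454, 1.945, 0.011]
wrist_force: [0.5, -1.4, 0.0]
opening: 0.351
```

```bash
python3 - <<'E'
from h import *
show()
t=arm.snapshot("top");crop(t,"pics/tc18.png",195,130,120,90,6)
s=arm.snapshot("scene");cv2.imwrite("pics/sc18.png",s["img"][:,:,::-1])
E
```

```text
{'time_s': np.float64(12.1333), 'ee_pos': array([ 0.4496, -0.0122,  0.3306]), 'eef_rot': array([2.4543, 1.9452, 0.0112]), 'wrist_force': array([ 0.516 , -1.3825,  0.0268]), 'moment': array([ 0.0072,  0.086 , -0.0452]), 'opening': np.float64(0.3514), 'joint_pos': array([-0.0822, -0.3887,  1.6883, -0.0024,  1.83  ,  0.1475])}
```

View pics/tc18.png

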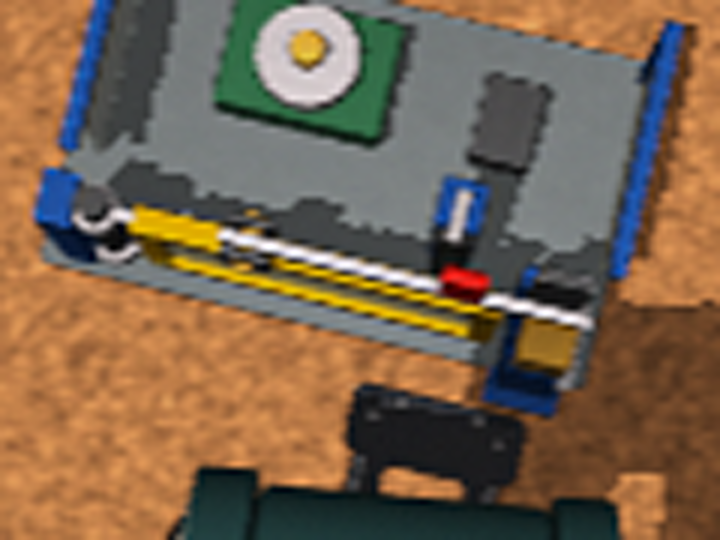

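View pics/sc18.png

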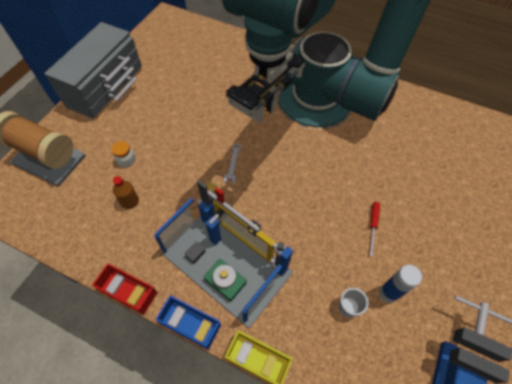

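The top view shows the bar straight from pivot to catch, lying between the brass (at px (286,187)) and the dark wall (px (288,178)). The bystanders look unmoved. Handing in.

```bash
python3 -c "
from plant import arm
print(arm.hand_in())"
```

```text
the job is handed in; nothing more can be done
None
```

The gate is shut and latched. The job was handed in at about 12 s; `hand_in` reports no verdict, so this rests on my own readings.

**What I did**
- I pinched the red tab with 12 N and lifted the bar to about 0.24 rad with the gate at about 0.74.
- I swung the gate to against the buffer, with the tool force following the buffer's spring law.
- I felt the back wall at gate about -0.019. The tool force rose from about 5 N to 10.8 N, so I estimate about 5 N on the wall.
- I backed off about 1.7 mm, lowered the bar to level in the gap without contact, then eased it back onto the striker.
- I released the tab and drew the arm clear.

**Last checks**
- After release the gate stayed shut, and the wrist force was about zero within noise.
- The top and scene views show the bar level with the rail and lying between the brass and the dark wall.
- The bystanders look unmoved by eye; I did not measure them.

**What disagreed or went less well**
- The fingertips appeared about 5 pixels off where I predicted in the scene view. I did not resolve this, but the grip measured 9.8 mm on the 10 mm tab.
- My first hinge estimate was about 4 mm off along the bar, and I corrected it before gripping.
- While easing back I pulled the bar onto the striker more firmly than I meant to, an estimated 8 N there. That is below the 12 N limit but was not measured directly.

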